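# Pack the two-layer front-desk tub and snap its lid on

## Task

Pack the white tub: lay every staple carton flat in a bottom compartment of its own, then fit the grey divider tray level over them, and only then set the little rose-gold stapler and the brass bell on the tray, one on each side of its green fin, the bell upright. Finally snap the blue lid on so that it sits fully home with both orange catches sprung out over its lip; leave everything else on the cart where it is.

Things in the scene. Friction and masses are not known exactly. Their poses are not given: they have to be found in the camera images.
- tub: white open tub fixed to the cart: outside 128 (x) x 148 (y) x 62 mm high, with a 12 mm flange on each x end, 32 mm up, inside 120 x 140, walls and floor 4 mm; origin: centre of its underside, z up. 10 mm ribs part the floor into three compartments along y. Corner posts (12 x 12 mm, top 41 mm above the underside) carry the tray. An orange catch stands 5.5 mm out of the middle of each +y and -y outer wall, 53 mm up
- tub_cell0 (a point): centre of the floor of the bottom compartment on the tub's -y side; floor 4 mm above the underside of the tub. Each compartment is 70 mm (x) x 44 mm (y) between its ribs, for one carton with its 60 mm along the tub's x; above the ribs there is 30 mm of finger room beyond each end of the carton
- tub_cell1 (a point): the same, middle compartment
- tub_cell2 (a point): the same, compartment on the tub's +y side
- catch_left (a joint): orange catch on the tub's +y wall: 0 sprung out, grows as it is pushed in (m, to 0.006; 1.8 N at rest, 600 N/m); the lid's lip pushes it in by about 3 mm on its way down and it springs out above the lip
- catch_right (a joint): the same on the tub's -y wall
- tray_grip (a point): centre of the green fin, 90 (x) x 10 (y) x 28 mm high, standing on the middle of the loose grey divider tray: plate 112 (x) x 132 (y) x 4 mm. Point 18 mm above the plate's underside, z up. In the tub its x lies along the tub's x (or turned by 180 deg), plate on the posts, this point 59 mm above the tub's underside. Beside the fin are two places 61 mm wide in y
- lid_grip (a point): centre of the orange rib, 12 (x) x 70 (y) x 24 mm, on the loose blue lid: 146 (x) x 169 (y) mm, 50 mm high without the rib. Point 62 mm above the lid's lower edge. Its flared skirt goes outside the tub's walls, 2.5 mm play each way, x along tub's x (or turned by 180 deg). Unsnapped it stops about 10 mm too high; 6 to 22 N down on the middle snaps it: point 94 mm above the tub's underside
- carton0_c (a point): brown carton of staples with a yellow band, 60 x 34 x 34 mm, loose; the point is its centre, x along its 60 mm. There are 2 or 3 such cartons in a run (an absent one has no pose). Lies on the glass at first. Hold it by its two ends, since in the tub there is finger room only beyond the ends
- carton1_c (a point): another carton, as carton0
- carton2_c (a point): another carton, as carton0
- stapler_c (a point): small rose-gold stapler with a dark base, 62 (x) x 30 x 30 mm, loose; the point is its centre, x along its length. In the tub there is finger room at its two ends, when it lies along the tub's x
- bell_c (a point): brass-look aluminium desk bell, loose, 54 mm diameter, 30 mm high: straight-sided for the lower 18 mm, domed above; the point is 15 mm above its underside, on its axis
- tape: bystander: red roll of tape, ring 56 mm across, 20 mm high, among the things; origin at its underside
- cork: bystander: round cork tile 170 mm across, 8 mm thick, at the left
- mug: bystander: blue mug on the cork tile, 85 mm high
- punch: bystander: hole punch 110 x 50 x 42 mm, near left
- notes: bystander: pad of green sticky notes 70 x 70 x 15 mm beyond the tub, to its right; origin at its underside
- calculator: bystander: black calculator 70 (x) x 105 (y) x 14 mm beyond the tub, to its left; origin at its underside. A fixed black monitor riser, 100 mm high, stands along the far edge behind both
Mind the look-alikes: they are no part of the job. What is shaped like the part that bears bell_c but black or turquoise is not meant. What is shaped like the part that bears stapler_c but red is not meant.

How it is judged:
By the outcome, as a careful person would: the job done as asked, in the order asked, and still so for the second after the job is handed in, with the robot touching nothing.
Of carton0, carton1, carton2 only 2 to 3 are there at a start; the rules pass over those that are not, and their reading is None.
At some moment in a run one of carton0, carton1, carton2, stapler, bell may be knocked a few centimetres aside while the robot is not near it.
Once in a run the grip may slacken for a moment while it holds something.
It also fails if it takes over 210 s, if anything falls off the work surface, if the arm or the gripper's body presses on something with over 40 N, if the wrist force passes 120 N, or if a joint passes its speed limit or range.

## Robot

A 7-joint arm with a two-finger parallel gripper is mounted at the origin on the work surface. World frame = base frame: x ahead of the robot, y to its left, z up, the work surface at z = 0. Lengths are in m, angles in rad, forces in N, time in s.
With the tool pointing down it reaches from about 0.425 to 0.825 m from the base axis. Payload 3.6 kg.
Tool frame: the origin (TCP) lies on the centre line of the jaws, within the pads' length; the fingertips stand 19 mm ahead of it and the grasp point (between the pads) is the TCP; z points along the fingers, y is the direction in which the jaws open and shut (so a half turn about z gives the same grasp; the last joint's range is limited). The gripper opens to 93 mm and grips with 3 to 60 N. Pads are 15 mm wide; open, the fingers measure 128 mm over their backs; the gripper's body (75 mm by 188 mm) begins 65 mm behind the grasp point.
Start: joints at [-1.258, 0.615, -0.013, 1.423, 0.008, 1.103, -0.04], TCP at [0.216, 0.613, 0.238] pointing down, gripper open.
Joint ranges: [-3.12, 3.12], [-0.3, 2.06], [-1.34, 1.32], [0.26, 2.42], [-1.36, 4.5], [0.01, 1.98], [-2.84, 2.84]. Speed limits (rad/s): [2.79, 2.79, 3.14, 3.14, 3.14, 3.14, 3.14].

## Interface

Orientations are given as a unit quaternion [x, y, z, w].
In Python, from plant import get_state, camera, sign_off, recognise, masks_of, landmark_of gives the robot as it stands. The module is installed in compiled form; this text tells all that it offers.
- The arm moves only by the tool apply_moves, never from a script. Its argument "plan" is a list of rows, each a list of 6 numbers: the shift along the tool's x, y, z in m, then the turn, a rotation vector about the tool's x, y, z in rad. In form: [[dx, dy, dz, rx, ry, rz], ...]. A call has 1 to 8 rows; each row is the pose to reach, as a shift and turn from the pose commanded when the call began, along the tool's axes at that moment; what a row does not reach only later rows make up. A row lasts 1/12 s, in which the tool goes at most 41.7 mm and 7.16 degrees, less where a joint would pass 70% of its speed; a pose out of reach is approached as far as the arm can. A call with a gripper value outside its range is refused whole. "claw" is the opening, from 0 (shut) to 1 (fully open), set as the call begins (left out, the last holds). The fingers move at their own pace and stop on an object; the grip force is fixed at half the most. Time passes only in rows, so rows that repeat a pose let the fingers close. It gives the time, the measured TCP pose, the force and the opening at its end, in the units of the state.
- get_state(): the state, without advancing time (a new reading comes with each control period).
- camera(name): name is "scene" or "top" or "wrist"; returns a dict with "pixels" (400x640x3 uint8, red, green, blue), "range_z" (400x640 float32, m along the optical axis (not along the pixel's ray), 0 where there is no reading), "mtx" (3x3 intrinsics, pixels), "pose" (4x4, takes a point from camera to world coordinates). Camera axes: x right, y down, z forward; pixel columns grow to the right and rows downward; lengths in m; the calibration is good to about 2 mm. A picture is of the moment at which its call begins.
- sign_off(): hands the job in, once; it reports no verdict.
Trained networks look in a picture, given as the dict that the camera call returned (one of the last four; its "shot" number tells which), for a name from the list of things; names that differ only in an ending like _2 or _b are one class to them, and where a whole thing is asked for, a point or a joint stands for the part that bears it (a point fixed in the world has none). Each returns a list of dicts, best first, with "p" (0 to 1); they miss things now and then, are a little off and sometimes report something else, mostly with a low value. They report only what shows in the picture. A call takes as long as a camera call. They do not tell look-alikes from the thing itself.
- recognise(name, picture): "uv" ([column, row] in pixels, amid what is visible of it).
- masks_of(name, picture): "mask" (400x640 bool, what is visible of it) and "uv" ([column, row] in pixels, amid what is visible of it).
- landmark_of(name, picture): "uv" ([column, row] in pixels: a listed point, or the origin of a listed thing).
The state is a dict: "time_s": time; "qpos": joint angles; "joint_velocities": joint speeds; "tau": joint torques, N m; "ee_pos": TCP position; "ee_rot": TCP orientation; "ft_force": force on the tool from outside, world axes, zero at the start; "torque": the same for the moment, N m; "opening": opening from 0.0 (shut) to 1.0 (fully open).
Only numpy, scipy, OpenCV 4.12 (cv2) and the standard library are available. Lean on these libraries where they do the work, as an engineer would, in place of code of your own. Each camera call takes 0.05 s, during which the arm holds its last target. There are 200 camera calls.

## Working session

There is one attempt and no reset: what is moved stays moved. The work goes in short steps, Python scripts to look and compute and a tool call to move; the robot and the scene stay as the last step left them, time stands still between calls to the robot, and variables do not carry over. Pictures are saved under pics/ and viewed, about 12 in all and at most 16, crops included, and the job is handed in when it is done.

Besides the shell and the picture viewer there is one more tool, called after "Emit:" in YAML: its name, and indented under it one key for each argument. apply_moves: Moves the arm, as the interface text tells. Its arguments: {"type":"object","properties":{"plan":{"type":"array","items":{"type":"array","items":{"type":"number"}}},"claw":{"type":"number"}},"required":["plan"]}

```bash
mkdir -p pics; ls; cat > h.py <<'E'
import numpy as np, cv2
from plant import *
from scipy.spatial.transform import Rotation as R
def save(c,n,box=None,k=1):
    im=c["pixels"][:,:,::-1]
    if box: im=im[box[1]:box[3],box[0]:box[2]]
    cv2.imwrite("pics/"+n,cv2.resize(im,None,fx=k,fy=k,interpolation=cv2.INTER_CUBIC))
def cloud(c):
    v,u=np.mgrid[0:400,0:640]; z=c["range_z"]; K=c["mtx"]
    p=np.stack([(u-K[0,2])/K[0,0]*z,(v-K[1,2])/K[1,1]*z,z],-1)
    return p@c["pose"][:3,:3].T+c["pose"][:3,3]
def at_z(c,uv,zw):
    K=c["mtx"];d=c["pose"][:3,:3]@np.array([(uv[0]-K[0,2])/K[0,0],(uv[1]-K[1,2])/K[1,1],1]);o=c["pose"][:3,3]
    return o+d*(zw-o[2])/d[2]
def st():
    s=get_state();print("t",round(s["time_s"],2),"pos",np.round(s["ee_pos"],4),"eul",np.round(R.from_quat(s["ee_rot"]).as_euler("xyz",degrees=True),1),"q",np.round(s["ee_rot"],3),"F",np.round(s["ft_force"],1),"op",round(s["opening"],3),"q7",np.round(s["qpos"],2));return s
E
python3 - <<'E'
from h import *
st()
for n in ("top","scene"):
    c=camera(n);save(c,n+"0.png",k=1.25);P=cloud(c)
    print(n,np.round(c["pose"],3).tolist(),c["mtx"][0,0])
    for t in ["tub","tray_grip","lid_grip","carton0_c","stapler_c","bell_c","tape","notes","calculator","punch"]:
        for m in masks_of(t,c):
            if m["p"]<.3: continue
            mm=m["mask"]&(c["range_z"]>0);q=P[mm];col=c["pixels"][mm].mean(0)
            print(t,round(m["p"],2),np.round(m["uv"]),"med",np.round(np.median(q,0),3),"lo",np.round(np.percentile(q,2,0),3),"hi",np.round(np.percentile(q,98,0),3),"rgb",np.round(col))
E
```

```text
pics
t 0.0 pos [0.2158 0.6123 0.2365] eul [-179.9    0.   160.6] q [ 0.169  0.986 -0.001 -0.   ] F [ 1.3  0.1 -0.8] op 0.999 q7 [-1.26  0.62 -0.01  1.42  0.01  1.1  -0.04]
top [[-0.007, -0.987, 0.16, 0.354], [-1.0, 0.005, -0.01, 0.049], [0.009, -0.16, -0.987, 1.26], [0.0, 0.0, 0.0, 1.0]] 416.8667985247684
tub 0.84 [316. 206.] med [0.544 0.068 0.007] lo [ 0.47  -0.006 -0.001] hi [0.612 0.14  0.063] rgb [232. 229. 223.]
tray_grip 0.91 [406. 242.] med [ 0.441 -0.211  0.004] lo [ 0.388 -0.277 -0.002] hi [ 0.496 -0.151  0.032] rgb [201. 211. 196.]
lid_grip 0.57 [219. 241.] med [0.443 0.34  0.05 ] lo [0.376 0.263 0.008] hi [0.514 0.421 0.074] rgb [ 81. 143. 225.]
carton0_c 0.82 [380. 184.] med [ 0.62  -0.129  0.033] lo [ 0.594 -0.149  0.008] hi [ 0.65  -0.112  0.038] rgb [228. 211. 100.]
stapler_c 0.74 [480. 188.] med [ 0.597 -0.43   0.027] lo [ 0.575 -0.459 -0.001] hi [ 0.62  -0.407  0.033] rgb [214.  60.  55.]
stapler_c 0.7 [451. 198.] med [ 0.577 -0.348  0.027] lo [ 0.553 -0.365  0.002] hi [ 0.608 -0.339  0.033] rgb [201. 185. 168.]
bell_c 0.76 [470. 226.] med [ 0.477 -0.399  0.022] lo 
[... 2175 characters left out ...]
7. 187.] med [ 0.402 -0.463  0.021] lo [ 0.373 -0.489  0.   ] hi [ 0.417 -0.441  0.03 ] rgb [ 43. 170. 155.]
tape 0.53 [223. 234.] med [ 0.623 -0.248  0.017] lo [ 0.595 -0.273 -0.002] hi [ 0.647 -0.222  0.022] rgb [191.  40.  34.]
notes 0.68 [305. 248.] med [ 0.695 -0.03   0.014] lo [ 0.673 -0.062  0.01 ] hi [0.714 0.003 0.019] rgb [ 74. 224. 102.]
calculator 0.88 [355. 245.] med [0.691 0.103 0.013] lo [0.661 0.054 0.008] hi [0.719 0.155 0.018] rgb [119. 133. 114.]
punch 0.71 [470. 157.] med [0.414 0.546 0.029] lo [ 0.334  0.498 -0.004] hi [0.426 0.601 0.044] rgb [103. 106.  99.]
punch 0.51 [355. 244.] med [0.691 0.103 0.013] lo [0.662 0.055 0.008] hi [0.719 0.155 0.018] rgb [119. 133. 114.]
```

View pics/top0.png

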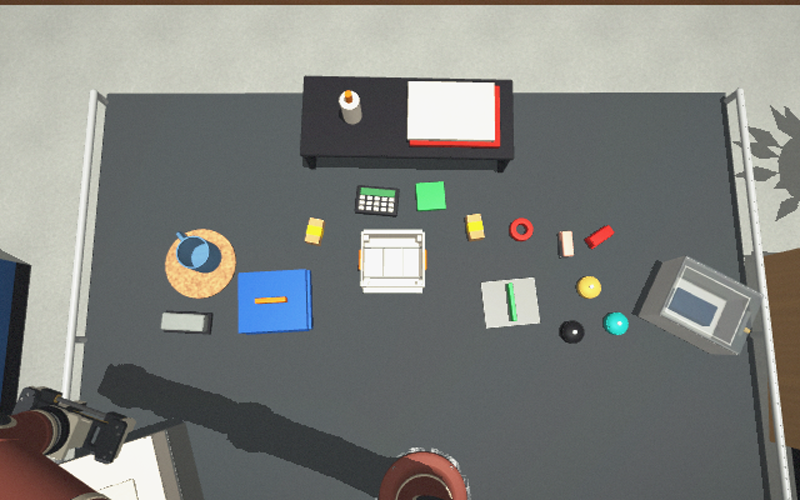

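View pics/scene0.png

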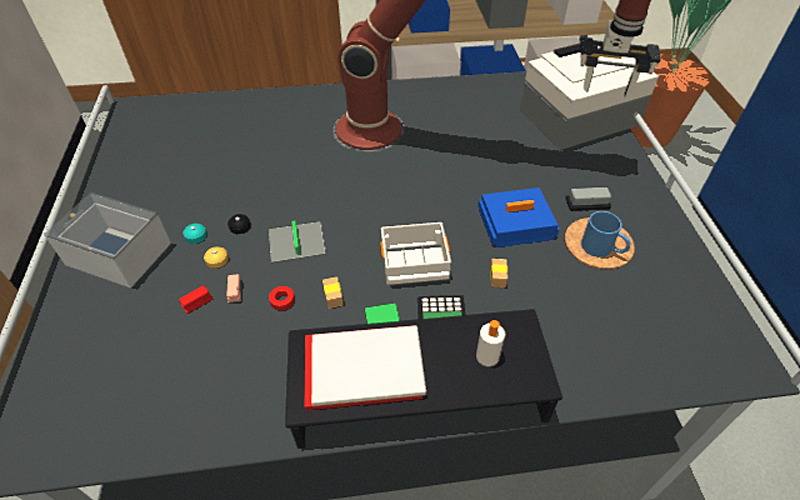

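The top view shows two cartons, at (252,184) and (380,182). The brass bell is at (470,226), with look-alikes black (458,265) and turquoise (492,258). The rose-gold stapler is at (451,198), with a red look-alike at (480,188). The tray is at (406,242), the lid at (219,241) and the tub at (314,208). I choose the brass bell and the rose-gold stapler.

```bash
cat >> h.py <<'E'
def rect(P,c,ctr,rad,z0,z1,col=None):
    m=(np.hypot(P[...,0]-ctr[0],P[...,1]-ctr[1])<rad)&(P[...,2]>z0)&(P[...,2]<z1)&(c["range_z"]>0)
    if col is not None: m&=col(c["pixels"].astype(int))
    if m.sum()<10: return None
    q=P[m]; r=cv2.minAreaRect((q[:,:2]*1000).astype(np.float32))
    (cx,cy),(w,h),a=r
    if w<h: w,h,a=h,w,a+90
    return m.sum(),np.round([cx,cy],1),np.round([w,h],1),"long-axis deg",round((a+90)%180-90,1),"z",np.round(np.median(q[:,2])*1000,1)
def go(pos,yaw,s=None):
    """rows needed: tool pointing down, tool x axis at world yaw (deg)"""
    s=s or get_state(); Rc=R.from_quat(s["ee_rot"]); 
    Rt=R.from_euler("z",yaw,degrees=True)*R.from_euler("x",180,degrees=True)
    d=Rc.inv().apply(np.array(pos)-s["ee_pos"]); r=(Rc.inv()*Rt).as_rotvec()
    print("move",np.round(d,4).tolist(),np.round(r,4).tolist(),"deg",np.round(np.degrees(np.linalg.norm(r)),1))
E
python3 - <<'E'
from h import *
for n in ("top","scene"):
    c=camera(n);P=cloud(c);print(n)
    for k,a in dict(tub=((.545,.068),.14,.052,.07),fin=((.441,-.211),.08,.02,.04),plate=((.441,-.211),.1,.0025,.008,lambda p:(p.min(-1)>120)),lidtop=((.44,.34),.15,.042,.058),librib=((.44,.34),.15,.062,.08),cA=((.62,-.13),.06,.025,.04),cB=((.61,.27),.07,.025,.04),stap=((.577,-.35),.055,.02,.04),bell=((.477,-.4),.045,.008,.036),tape=((.619,-.247),.045,.01,.03)).items():
        print(k,rect(P,c,*a))
    if n=="top":
        save(c,"crop1.png",(430,165,510,285),5)
        # other blobs on table
        m=((P[...,2]>.012)&(P[...,0]>.25)&(P[...,0]<.85)&(abs(P[...,1])<.75)&(c["range_z"]>0)).astype(np.uint8)
        N,l,s,ce=cv2.connectedComponentsWithStats(m)
        for i in range(1,N):
            if s[i,4]>15: print(s[i].tolist(),np.round(np.median(P[l==i],0),3))
E
```

```text
top
tub (np.int64(370), array([540.2,  67.5]), array([158.5, 127.1]), 'long-axis deg', 89.8, 'z', np.float64(60.0))
fin (np.int64(128), array([ 442.4, -214.1]), array([89.3, 11.4]), 'long-axis deg', 4.3, 'z', np.float64(31.0))
plate (np.int64(812), array([ 442.5, -214.5]), array([131.7, 111.4]), 'long-axis deg', -84.7, 'z', np.float64(4.5))
lidtop (np.int64(2496), array([446.8, 346.4]), array([157. , 139.3]), 'long-axis deg', -87.0, 'z', np.float64(50.1))
librib (np.int64(113), array([446.5, 345.6]), array([68.3, 11.9]), 'long-axis deg', -87.3, 'z', np.float64(73.8))
cA (np.int64(236), array([ 623.7, -131.2]), array([61.1, 34.8]), 'long-axis deg', 8.1, 'z', np.float64(33.1))
cB (np.int64(233), array([615.5, 256.8]), array([60.8, 35.3]), 'long-axis deg', -10.7, 'z', np.float64(34.1))
stap (np.int64(178), array([ 582.3, -354. ]), array([60.1, 26.9]), 'long-axis deg', 3.6, 'z', np.float64(28.2))
bell (np.int64(262), array([ 476.4, -403.7]), array([52.6, 51.4]), 'long-axis deg', -89.7, 'z', np.float64(23.2))
tape (np.int64(211), array([ 619.3, -246.2]), array([54. , 53.5]), 'long-axis de
[... 1328 characters left out ...]
6.8, 'z', np.float64(48.8))
librib (np.int64(109), array([445.7, 343.1]), array([71.1, 19.5]), 'long-axis deg', -86.1, 'z', np.float64(70.4))
cA (np.int64(233), array([ 625.4, -133.7]), array([63.8, 34.3]), 'long-axis deg', 7.8, 'z', np.float64(32.7))
cB (np.int64(213), array([616.1, 254.2]), array([62.6, 35. ]), 'long-axis deg', -11.9, 'z', np.float64(32.6))
stap (np.int64(174), array([ 583. , -356.4]), array([63.1, 27.1]), 'long-axis deg', -0.0, 'z', np.float64(28.6))
bell (np.int64(229), array([ 481.2, -405.5]), array([52.3, 50. ]), 'long-axis deg', -67.2, 'z', np.float64(22.5))
tape (np.int64(235), array([ 620.6, -248.5]), array([57.5, 53.2]), 'long-axis deg', 1.3, 'z', np.float64(18.2))
```

View pics/crop1.png

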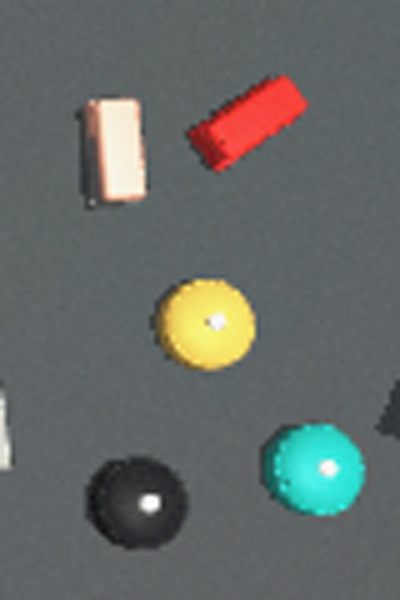

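```bash
python3 - <<'E'
from h import *
st();go([.615,.256,.20],79.5)
E
```

```text
t 1.2 pos [0.216  0.613  0.2376] eul [-180.    -0.   160.6] q [ 0.169  0.986 -0.    -0.   ] F [-0.3  0.1 -0.6] op 0.998 q7 [-1.26  0.61 -0.01  1.42  0.01  1.1  -0.04]
move [-0.495, -0.2042, 0.0376] [-0.0001, 0.0, 1.4153] deg 81.1
```

Emit:
apply_moves:
  plan:
    - [-0.495,-0.204,0.038,0,0,1.415]
    - [-0.495,-0.204,0.038,0,0,1.415]
    - [-0.495,-0.204,0.038,0,0,1.415]
    - [-0.495,-0.204,0.038,0,0,1.415]
    - [-0.495,-0.204,0.038,0,0,1.415]
    - [-0.495,-0.204,0.038,0,0,1.415]
    - [-0.495,-0.204,0.038,0,0,1.415]
    - [-0.495,-0.204,0.038,0,0,1.415]

```text
time_s: 1.87
ee_pos: [0.4651, 0.3901, 0.2143]
ee_rot: [0.623, 0.782, 0.0, -0.0]
ft_force: [-0.0, 0.2, -0.8]
opening: 0.996
```

```bash
python3 - <<'E'
from h import *
st();go([.615,.256,.20],79.5)
E
```

```text
t 1.87 pos [0.4651 0.3901 0.2143] eul [180.  -0. 103.] q [ 0.623  0.782  0.    -0.   ] F [-0.   0.2 -0.8] op 0.996 q7 [-0.89  0.58  0.26  1.59 -0.17  0.99 -0.35]
move [-0.1643, 0.116, 0.0142] [0.0004, -0.0006, 0.4096] deg 23.5
```

Emit:
apply_moves:
  plan:
    - [-0.164,0.116,0.014,0,0,0.41]
    - [-0.164,0.116,0.014,0,0,0.41]
    - [-0.164,0.116,0.014,0,0,0.41]
    - [-0.164,0.116,0.014,0,0,0.41]
    - [-0.164,0.116,0.014,0,0,0.41]
    - [-0.164,0.116,0.014,0,0,0.41]
    - [-0.164,0.116,0.014,0,0,0.41]
    - [-0.164,0.116,0.014,0,0,0.41]

```text
time_s: 2.53
ee_pos: [0.6138, 0.2595, 0.1998]
ee_rot: [0.767, 0.642, -0.0, -0.001]
ft_force: [-0.8, 0.4, 0.3]
opening: 0.999
```

```bash
python3 - <<'E'
from h import *
s=st();c=camera("wrist");P=cloud(c);save(c,"w1.png")
print(np.round(c["pose"],3).tolist())
for a in [(.62,.255),.07,.025,.05],[(.62,.255),.07,.028,.042]: print(rect(P,c,*a))
E
```

```text
t 2.53 pos [0.6138 0.2595 0.1998] eul [-1.799e+02 -1.000e-01  7.990e+01] q [ 0.767  0.642 -0.    -0.001] F [-0.8  0.4  0.3] op 0.999 q7 [-0.63  0.7   0.36  1.43 -0.26  1.07 -0.39]
[[0.984, -0.168, -0.054, 0.628], [-0.176, -0.94, -0.293, 0.342], [-0.002, 0.298, -0.955, 0.348], [0.0, 0.0, 0.0, 1.0]]
(np.int64(1959), array([614.6, 255.1]), array([59.5, 34.8]), 'long-axis deg', -11.1, 'z', np.float64(34.8))
(np.int64(1920), array([614.6, 255.1]), array([59.5, 34.8]), 'long-axis deg', -11.1, 'z', np.float64(34.8))
```

View pics/w1.png

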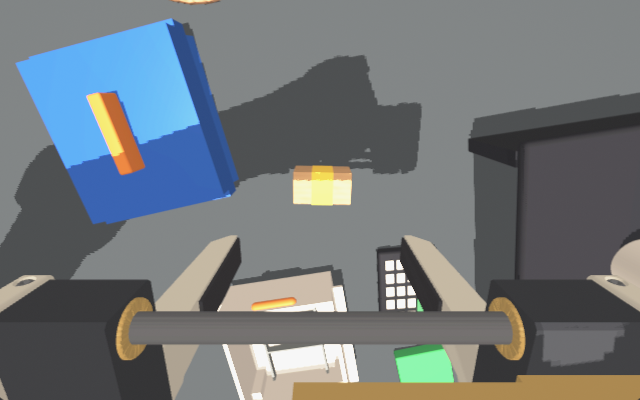

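```bash
python3 - <<'E'
from h import *
st();go([.6146,.2551,.033],78.9)
c=camera("top");P=cloud(c);m=(P[...,2]>.08)&(P[...,0]>.65)&(abs(P[...,1])<.3)&(c["range_z"]>0);print("riser x min",np.percentile(P[m][:,0],1),np.percentile(P[m][:,1],[1,99]))
E
```

```text
t 2.58 pos [0.6133 0.2605 0.1999] eul [-1.799e+02 -1.000e-01  8.000e+01] q [ 0.766  0.642  0.    -0.001] F [ 0.1  0.8 -0.4] op 0.999 q7 [-0.63  0.7   0.36  1.43 -0.26  1.07 -0.39]
move [-0.0054, 0.0025, 0.1669] [-0.0017, -0.0015, 0.0184] deg 1.1
riser x min 0.6647994367476704 [-0.21276517  0.27495562]
```

Emit:
apply_moves:
  plan:
    - [-0.0054,0.0025,0.12,0,0,0.018]
    - [-0.0054,0.0025,0.12,0,0,0.018]
    - [-0.0054,0.0025,0.12,0,0,0.018]
    - [-0.0054,0.0025,0.12,0,0,0.018]
    - [-0.0054,0.0025,0.167,0,0,0.018]
    - [-0.0054,0.0025,0.167,0,0,0.018]
    - [-0.0054,0.0025,0.167,0,0,0.018]

```text
time_s: 3.22
ee_pos: [0.614, 0.2538, 0.0322]
ee_rot: [0.772, 0.635, -0.002, -0.001]
ft_force: [-0.9, 0.1, 0.7]
opening: 1.0
```

Emit:
apply_moves:
  plan:
    - [0,0,0,0,0,0]
    - [0,0,0,0,0,0]
    - [0,0,0,0,0,0]
    - [0,0,0,0,0,0]
    - [0,0,0,0,0,0]
    - [0,0,0,0,0,0]
  claw: 0

```text
time_s: 3.72
ee_pos: [0.6159, 0.253, 0.034]
ee_rot: [0.773, 0.635, 0.0, -0.0]
ft_force: [-1.7, 0.9, 4.9]
opening: 0.639
```

Emit:
apply_moves:
  plan:
    - [0,0,-0.04,0,0,0]
    - [0,0,-0.08,0,0,0]
    - [0,0,-0.12,0,0,0]
    - [0,0,-0.12,0,0,0]
    - [0,0,-0.12,0,0,0]

```text
time_s: 4.13
ee_pos: [0.6176, 0.2529, 0.1561]
ee_rot: [0.773, 0.634, 0.003, 0.001]
ft_force: [-0.6, 0.2, -1.6]
opening: 0.643
```

```bash
python3 - <<'E'
from h import *
st()
c=camera("top");P=cloud(c)
print(rect(P,c,(.545,.068),.14,.052,.07),rect(P,c,(.545,.068),.14,.055,.07))
c=camera("scene");P=cloud(c)
print(rect(P,c,(.545,.068),.14,.052,.07))
go([.54,.115,.15],90)
E
```

```text
t 4.13 pos [0.6176 0.2529 0.1561] eul [179.7  -0.2  78.8] q [0.773 0.634 0.003 0.001] F [-0.6  0.2 -1.6] op 0.643 q7 [-0.61  0.74  0.35  1.48 -0.29  0.97 -0.38]
(np.int64(358), array([540.1,  67.6]), array([158.5, 127. ]), 'long-axis deg', 89.6, 'z', np.float64(59.8)) (np.int64(294), array([540.1,  67.5]), array([157.9, 127. ]), 'long-axis deg', 89.6, 'z', np.float64(60.8))
(np.int64(443), array([540. ,  65.3]), array([158.4, 135.1]), 'long-axis deg', 88.7, 'z', np.float64(58.5))
move [-0.1494, -0.0465, 0.0021] [-0.0029, 0.001, -0.1959] deg 11.2
```

Emit:
apply_moves:
  plan:
    - [-0.149,-0.046,0.002,0,0,-0.196]
    - [-0.149,-0.046,0.002,0,0,-0.196]
    - [-0.149,-0.046,0.002,0,0,-0.196]
    - [-0.149,-0.046,0.002,0,0,-0.196]
    - [-0.149,-0.046,0.002,0,0,-0.196]
    - [-0.149,-0.046,0.002,0,0,-0.196]
    - [-0.149,-0.046,0.002,0,0,-0.196]
    - [-0.149,-0.046,0.002,0,0,-0.196]

```text
time_s: 4.9
ee_pos: [0.5418, 0.1174, 0.15]
ee_rot: [0.706, 0.708, -0.0, -0.001]
ft_force: [-0.1, 0.7, -0.4]
opening: 0.645
```

```bash
python3 - <<'E'
from h import *
s=st();c=camera("wrist");P=cloud(c);save(c,"w2.png")
print(rect(P,c,(.54,.068),.11,.054,.067))
for n in ("wrist","top"):
  c=camera(n)
  for t,z in (("tub",0),("tub_cell0",.004),("tub_cell1",.004),("tub_cell2",.004)):
    for m in landmark_of(t,c)[:1]: print(n,t,round(m["p"],2),np.round(m["uv"]),np.round(at_z(c,m["uv"],z),4))
go([.54,.115,.05],90)
E
```

```text
t 4.9 pos [0.5418 0.1174 0.15  ] eul [-179.9   -0.    90.2] q [ 0.706  0.708 -0.    -0.001] F [-0.1  0.7 -0.4] op 0.645 q7 [-0.44  0.59  0.29  1.81 -0.23  0.78 -0.03]
(np.int64(2510), array([538.3,  85.5]), array([130., 122.]), 'long-axis deg', -3.4, 'z', np.float64(62.0))
wrist tub_cell0 0.8 [320. 191.] [0.5414 0.1158 0.004 ]
wrist tub_cell1 0.8 [320. 191.] [0.5414 0.1158 0.004 ]
wrist tub_cell2 0.8 [320. 191.] [0.5414 0.1158 0.004 ]
top tub 0.96 [316. 207.] [0.5502 0.0631 0.    ]
top tub_cell0 0.96 [329. 208.] [0.5466 0.0213 0.004 ]
top tub_cell1 0.96 [329. 208.] [0.5466 0.0213 0.004 ]
top tub_cell2 0.96 [329. 208.] [0.5466 0.0213 0.004 ]
move [-0.0005, -0.0019, 0.1011] [0.0001, 0.0, 0.0001] deg 0.0
```

View pics/w2.png

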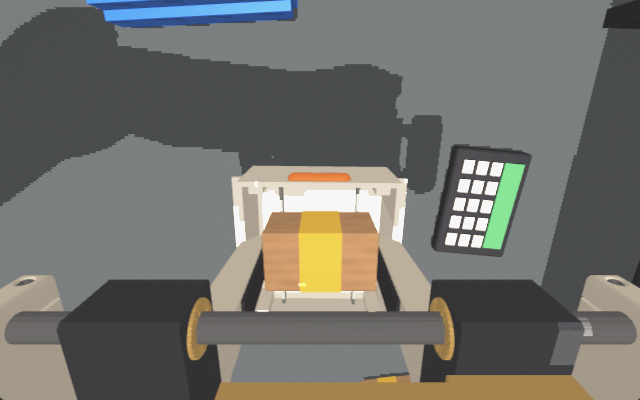

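```bash
python3 - <<'E'
from h import *
c=camera("wrist");P=cloud(c)
m=(P[...,2]>.056)&(P[...,2]<.066)&(abs(P[...,0]-.54)<.08)&(P[...,1]>.08)&(P[...,1]<.155)
q=P[m];
for a in np.arange(.085,.15,.01):
    k=q[abs(q[:,1]-a)<.005]
    if len(k): print(round(a,3),len(k),np.round(np.percentile(k[:,0],[1,99]),4),np.round(np.percentile(k[:,2],50),4))
k=q[(q[:,0]>.49)&(q[:,0]<.52)];print("ymax left",np.percentile(k[:,1],[2,98]))
k=q[(q[:,0]>.56)&(q[:,0]<.59)];print("ymax right",np.percentile(k[:,1],[2,98]))
go([.54,.115,.05],90)
E
```

```text
0.085 16 [0.4763 0.6019] 0.0623
0.095 159 [0.4762 0.6038] 0.0626
0.105 161 [0.4762 0.6038] 0.0625
0.115 169 [0.4763 0.6038] 0.0626
0.125 182 [0.4762 0.604 ] 0.0624
0.135 1035 [0.4769 0.6035] 0.0626
0.145 593 [0.4784 0.567 ] 0.0584
ymax left [0.13617699 0.14369149]
ymax right [0.13607517 0.14352125]
move [-0.0005, -0.0019, 0.1011] [0.0001, 0.0, 0.0] deg 0.0
```

Emit:
apply_moves:
  plan:
    - [-0.001,-0.002,0.04,0,0,0]
    - [-0.001,-0.002,0.07,0,0,0]
    - [-0.001,-0.002,0.095,0,0,0]
    - [-0.001,-0.002,0.105,0,0,0]
    - [-0.001,-0.002,0.112,0,0,0]
    - [-0.001,-0.002,0.112,0,0,0]
    - [-0.001,-0.002,0.112,0,0,0]

```text
time_s: 6.08
ee_pos: [0.5409, 0.1145, 0.04]
ee_rot: [0.707, 0.707, 0.001, 0.001]
ft_force: [-0.1, 0.3, -1.2]
opening: 0.64
```

Emit:
apply_moves:
  plan:
    - [0,0,0,0,0,0]
    - [0,0,0,0,0,0]
    - [0,0,0,0,0,0]
    - [0,0,0,0,0,0]
  claw: 0.78

```text
time_s: 6.42
ee_pos: [0.5404, 0.1145, 0.0398]
ee_rot: [0.707, 0.707, 0.001, 0.0]
ft_force: [-0.1, 0.5, -0.2]
opening: 0.777
```

Emit:
apply_moves:
  plan:
    - [0,0,-0.02,0,0,0]
    - [0,0,-0.06,0,0,0]
    - [0,0,-0.1,0,0,0]
    - [0,0,-0.14,0,0,0]
    - [0,0,-0.14,0,0,0]
    - [0,0,-0.14,0,0,0]

```text
time_s: 6.92
ee_pos: [0.5415, 0.1149, 0.1819]
ee_rot: [0.707, 0.707, 0.003, 0.002]
ft_force: [0.2, -0.2, -0.8]
opening: 0.781
```

```bash
python3 - <<'E'
from h import *
s=st();c=camera("wrist");P=cloud(c);save(c,"w3.png")
print(rect(P,c,(.54,.115),.03,.034,.045))
m=(abs(P[...,0]-.54)<.05)&(abs(P[...,1]-.115)<.03)&(P[...,2]>.03)&(P[...,2]<.045);q=P[m];print(np.round(np.percentile(q,[2,50,98],axis=0),4))
go([.624,-.132,.18],98)
E
```

```text
t 6.92 pos [0.5415 0.1149 0.1819] eul [ 1.796e+02 -1.000e-01  9.000e+01] q [0.707 0.707 0.003 0.002] F [ 0.2 -0.2 -0.8] op 0.781 q7 [-0.45  0.54  0.31  1.79 -0.21  0.84 -0.04]
(np.int64(1859), array([540.1, 114.6]), array([58.8, 31.8]), 'long-axis deg', -0.2, 'z', np.float64(38.8))
[[0.4952 0.1002 0.033 ]
 [0.5406 0.1173 0.0388]
 [0.5861 0.1403 0.0421]]
move [-0.2469, 0.0839, -0.0002] [0.0018, -0.0008, -0.1392] deg 8.0
```

Emit:
apply_moves:
  plan:
    - [-0.247,0.084,0,0,0,-0.139]
    - [-0.247,0.084,0,0,0,-0.139]
    - [-0.247,0.084,0,0,0,-0.139]
    - [-0.247,0.084,0,0,0,-0.139]
    - [-0.247,0.084,0,0,0,-0.139]
    - [-0.247,0.084,0,0,0,-0.139]
    - [-0.247,0.084,0,0,0,-0.139]
    - [-0.247,0.084,0,0,0,-0.139]
  claw: 1

```text
time_s: 7.63
ee_pos: [0.6226, -0.1386, 0.1767]
ee_rot: [0.659, 0.752, -0.002, -0.0]
ft_force: [-0.2, 0.4, 0.4]
opening: 0.999
```

Emit:
apply_moves:
  plan:
    - [0,0,0,0,0,0]
    - [0,0,0,0,0,0]

```text
time_s: 7.8
ee_pos: [0.6231, -0.1296, 0.1775]
ee_rot: [0.655, 0.755, 0.0, -0.002]
ft_force: [-0.5, 0.2, -0.1]
opening: 1.0
```

```bash
python3 - <<'E'
from h import *
s=st();c=camera("wrist");P=cloud(c)
r=rect(P,c,(.624,-.132),.07,.025,.05);print(r)
go([r[1][0]/1e3,r[1][1]/1e3,.033],90+r[4])
E
```

```text
t 7.8 pos [ 0.6231 -0.1296  0.1775] eul [-179.9   -0.2   98.1] q [ 0.655  0.755  0.    -0.002] F [-0.5  0.2 -0.1] op 1.0 q7 [ 0.03  0.66  0.25  1.54 -0.19  0.96  0.48]
(np.int64(2222), array([ 622.8, -132.9]), array([60. , 34.7]), 'long-axis deg', 8.2, 'z', np.float64(34.7))
move [-0.004, -0.0008, 0.145] [-0.0018, -0.0029, -0.0004] deg 0.2
```

Emit:
apply_moves:
  plan:
    - [-0.004,-0.001,0.1,0,0,0]
    - [-0.004,-0.001,0.1,0,0,0]
    - [-0.004,-0.001,0.1,0,0,0]
    - [-0.004,-0.001,0.145,0,0,0]
    - [-0.004,-0.001,0.145,0,0,0]
    - [-0.004,-0.001,0.145,0,0,0]
    - [-0.004,-0.001,0.145,0,0,0]

```text
time_s: 8.43
ee_pos: [0.6242, -0.1354, 0.0353]
ee_rot: [0.656, 0.755, 0.001, 0.0]
ft_force: [0.8, -0.0, -0.1]
opening: 1.001
```

Emit:
apply_moves:
  plan:
    - [0,0,0,0,0,0]
    - [0,0,0,0,0,0]
    - [0,0,0,0,0,0]
    - [0,0,0,0,0,0]
    - [0,0,0,0,0,0]
    - [0,0,0,0,0,0]
  claw: 0

```text
time_s: 8.93
ee_pos: [0.6237, -0.1367, 0.0346]
ee_rot: [0.656, 0.754, 0.0, 0.0]
ft_force: [-1.4, -0.3, 1.6]
opening: 0.643
```

Emit:
apply_moves:
  plan:
    - [0,0,-0.04,0,0,0]
    - [0,0,-0.08,0,0,0]
    - [0,0,-0.12,0,0,0]
    - [0,0,-0.12,0,0,0]
    - [0,0,-0.12,0,0,0]
    - [0,0,-0.12,0,0,0]

```text
time_s: 9.43
ee_pos: [0.6225, -0.1362, 0.1533]
ee_rot: [0.656, 0.755, -0.0, -0.001]
ft_force: [-0.0, 0.4, -1.5]
opening: 0.643
```

```bash
python3 - <<'E'
from h import *
s=st();go([.54,.018,.15],90)
E
```

```text
t 9.43 pos [ 0.6225 -0.1362  0.1533] eul [-1.799e+02 -1.000e-01  9.800e+01] q [ 0.656  0.755 -0.    -0.001] F [-0.   0.4 -1.5] op 0.643 q7 [ 0.04  0.69  0.25  1.57 -0.2   0.91  0.49]
move [0.1642, -0.0603, 0.0036] [-0.0018, -0.0008, 0.1391] deg 8.0
```

Emit:
apply_moves:
  plan:
    - [0.1635,-0.06,0.002,0,0,0.139]
    - [0.1635,-0.06,0.002,0,0,0.139]
    - [0.1635,-0.06,0.002,0,0,0.139]
    - [0.1635,-0.06,0.002,0,0,0.139]
    - [0.1635,-0.06,0.002,0,0,0.139]
    - [0.1635,-0.06,0.002,0,0,0.139]
    - [0.1635,-0.06,0.002,0,0,0.139]
    - [0.1635,-0.06,0.002,0,0,0.139]

```text
time_s: 10.1
ee_pos: [0.5417, 0.0147, 0.1514]
ee_rot: [0.708, 0.706, -0.001, 0.001]
ft_force: [-0.9, -0.1, -1.3]
opening: 0.643
```

Emit:
apply_moves:
  plan:
    - [0,0,0,0,0,0]
    - [0,0,0,0,0,0]

```text
time_s: 10.27
ee_pos: [0.5418, 0.0149, 0.1518]
ee_rot: [0.708, 0.706, -0.0, 0.0]
ft_force: [0.6, 0.6, -1.8]
opening: 0.646
```

```bash
python3 - <<'E'
from h import *
s=st();c=camera("wrist");P=cloud(c)
m=(abs(P[...,0]-.54)<.027)&(abs(P[...,1]-.018)<.06)&(P[...,2]>.12);q=P[m];print("carton face",len(q),np.round(np.percentile(q,[2,50,98],axis=0),4))
m=(abs(P[...,0]-.54)<.05)&(abs(P[...,1]-.115)<.03)&(P[...,2]>.035)&(P[...,2]<.043);q=P[m];print("carton in tub",np.round(np.percentile(q,[2,50,98],axis=0),4))
go([.54,.0165,.039],90)
E
```

```text
t 10.27 pos [0.5418 0.0149 0.1518] eul [1.80e+02 1.00e-01 8.98e+01] q [ 0.708  0.706 -0.     0.   ] F [ 0.6  0.6 -1.8] op 0.646 q7 [-0.27  0.57  0.3   1.85 -0.23  0.76  0.16]
carton face 19301 [[0.5143 0.0039 0.1275]
 [0.5406 0.037  0.2328]
 [0.566  0.0463 0.2477]]
carton in tub [[0.4924 0.0999 0.0365]
 [0.5405 0.1188 0.0388]
 [0.5845 0.1362 0.0419]]
move [0.0013, -0.0017, 0.1129] [0.0, 0.0009, -0.0027] deg 0.2
```

Emit:
apply_moves:
  plan:
    - [0.001,-0.0015,0.04,0,0,0]
    - [0.001,-0.0015,0.07,0,0,0]
    - [0.001,-0.0015,0.095,0,0,0]
    - [0.001,-0.0015,0.105,0,0,0]
    - [0.001,-0.0015,0.112,0,0,0]
    - [0.001,-0.0015,0.112,0,0,0]
    - [0.001,-0.0015,0.112,0,0,0]

```text
time_s: 10.9
ee_pos: [0.5409, 0.0176, 0.0409]
ee_rot: [0.707, 0.707, 0.001, 0.001]
ft_force: [-0.6, 0.2, -0.2]
opening: 0.64
```

Emit:
apply_moves:
  plan:
    - [0,0,0,0,0,0]
    - [0,0,0,0,0,0]
    - [0,0,0,0,0,0]
    - [0,0,0,0,0,0]
  claw: 0.78

```text
time_s: 11.23
ee_pos: [0.5403, 0.0181, 0.0408]
ee_rot: [0.707, 0.707, 0.001, 0.001]
ft_force: [1.0, -0.3, 0.5]
opening: 0.778
```

Emit:
apply_moves:
  plan:
    - [0,0,-0.02,0,0,0]
    - [0,0,-0.06,0,0,0]
    - [0,0,-0.1,0,0,0]
    - [0,0,-0.14,0,0,0]
    - [0,0,-0.14,0,0,0]
    - [0,0,-0.14,0,0,0]

```text
time_s: 11.73
ee_pos: [0.5414, 0.0181, 0.1828]
ee_rot: [0.707, 0.707, 0.003, 0.002]
ft_force: [-0.3, 0.1, -0.5]
opening: 0.778
```

```bash
python3 - <<'E'
from h import *
s=st();c=camera("wrist");P=cloud(c)
print(rect(P,c,(.54,.019),.03,.034,.045))
c=camera("top");P=cloud(c)
for k,a in dict(fin=((.441,-.211),.08,.02,.04),stap=((.577,-.35),.055,.02,.04),bell=((.477,-.4),.045,.008,.036),c0=((.54,.019),.03,.034,.045),c2=((.54,.115),.03,.034,.045)).items():print(k,rect(P,c,*a))
go([.442,-.215,.18],180-85)
E
```

```text
t 11.73 pos [0.5414 0.0181 0.1828] eul [179.6  -0.   90. ] q [0.707 0.707 0.003 0.002] F [-0.3  0.1 -0.5] op 0.778 q7 [-0.29  0.52  0.33  1.82 -0.22  0.82  0.15]
(np.int64(2206), array([540.1,  16.9]), array([58.9, 43.2]), 'long-axis deg', -0.1, 'z', np.float64(38.8))
fin (np.int64(125), array([ 442.6, -214.4]), array([89.5, 11.9]), 'long-axis deg', 4.0, 'z', np.float64(30.0))
stap (np.int64(177), array([ 581.6, -353.4]), array([59.6, 26.4]), 'long-axis deg', 2.5, 'z', np.float64(28.6))
bell (np.int64(268), array([ 476.6, -403.3]), array([52.7, 51.4]), 'long-axis deg', 89.0, 'z', np.float64(23.2))
c0 None
c2 (np.int64(191), array([540.2, 118.1]), array([56.7, 30. ]), 'long-axis deg', 0.4, 'z', np.float64(38.0))
move [-0.2332, -0.0971, -0.0004] [-0.0013, -0.0003, -0.0869] deg 5.0
```

```bash
python3 - <<'E'
from h import *
go([.442,-.215,.18],4.8)
E
```

```text
move [-0.2332, -0.0971, -0.0004] [-0.0012, 0.0008, 1.4874] deg 85.2
```

Emit:
apply_moves:
  plan:
    - [-0.233,-0.097,0,0,0,1.487]
    - [-0.233,-0.097,0,0,0,1.487]
    - [-0.233,-0.097,0,0,0,1.487]
    - [-0.233,-0.097,0,0,0,1.487]
    - [-0.233,-0.097,0,0,0,1.487]
    - [-0.233,-0.097,0,0,0,1.487]
    - [-0.233,-0.097,0,0,0,1.487]
    - [-0.233,-0.097,0,0,0,1.487]
  claw: 0.6

```text
time_s: 12.5
ee_pos: [0.4397, -0.2184, 0.1788]
ee_rot: [0.962, 0.275, -0.002, -0.0]
ft_force: [0.7, 0.8, -0.0]
opening: 0.6
```

Emit:
apply_moves:
  plan:
    - [0,0,0,0,0,0]
    - [0,0,0,0,0,0]

```text
time_s: 12.67
ee_pos: [0.4421, -0.2143, 0.1786]
ee_rot: [0.959, 0.283, -0.002, -0.001]
ft_force: [-0.2, 0.9, -0.6]
opening: 0.602
```

```bash
python3 - <<'E'
from h import *
s=st();go([.442,-.215,.18],4.8)
E
```

```text
t 12.67 pos [ 0.4421 -0.2143  0.1786] eul [-1.798e+02  1.000e-01  3.290e+01] q [ 0.959  0.283 -0.002 -0.001] F [-0.2  0.9 -0.6] op 0.602 q7 [-0.01  0.51  0.61  1.96 -0.4   0.8  -0.17]
move [-0.0005, 0.0006, -0.0014] [-0.002, 0.0031, 0.4906] deg 28.1
```

Emit:
apply_moves:
  plan:
    - [0,0,-0.001,-0.002,0.003,0.49]
    - [0,0,-0.001,-0.002,0.003,0.49]
    - [0,0,-0.001,-0.002,0.003,0.49]
    - [0,0,-0.001,-0.002,0.003,0.49]
    - [0,0,-0.001,-0.002,0.003,0.49]
    - [0,0,-0.001,-0.002,0.003,0.49]

```text
time_s: 13.17
ee_pos: [0.4428, -0.214, 0.1804]
ee_rot: [0.999, 0.044, 0.001, 0.0]
ft_force: [-0.5, -0.1, 0.1]
opening: 0.597
```

```bash
python3 - <<'E'
from h import *
s=st();c=camera("wrist");P=cloud(c)
print(rect(P,c,(.442,-.215),.08,.024,.04))
print(rect(P,c,(.442,-.215),.09,.0025,.01))
r=rect(P,c,(.442,-.215),.08,.024,.04)
go([r[1][0]/1e3,r[1][1]/1e3,.026],r[4])
E
```

```text
t 13.17 pos [ 0.4428 -0.214   0.1804] eul [ 1.8e+02 -1.0e-01  5.0e+00] q [0.999 0.044 0.001 0.   ] F [-0.5 -0.1  0.1] op 0.597 q7 [-0.1   0.54  0.75  1.96 -0.5   0.83 -0.55]
(np.int64(900), array([ 441.2, -216.9]), array([89.4,  9.6]), 'long-axis deg', 4.9, 'z', np.float64(32.5))
(np.int64(11802), array([ 446.8, -215.5]), array([168.6, 156.4]), 'long-axis deg', -66.9, 'z', np.float64(4.7))
move [-0.0021, 0.0024, 0.1546] [0.0006, -0.0022, 0.0008] deg 0.1
```

Emit:
apply_moves:
  plan:
    - [-0.002,0.0025,0.1,0,0,0]
    - [-0.002,0.0025,0.1,0,0,0]
    - [-0.002,0.0025,0.1,0,0,0]
    - [-0.002,0.0025,0.135,0,0,0]
    - [-0.002,0.0025,0.153,0,0,0]
    - [-0.002,0.0025,0.153,0,0,0]
    - [-0.002,0.0025,0.153,0,0,0]

```text
time_s: 13.8
ee_pos: [0.4412, -0.2176, 0.0274]
ee_rot: [0.999, 0.041, 0.001, -0.0]
ft_force: [-0.4, -0.3, 0.4]
opening: 0.596
```

Emit:
apply_moves:
  plan:
    - [0,0,0,0,0,0]
    - [0,0,0,0,0,0]
    - [0,0,0,0,0,0]
    - [0,0,0,0,0,0]
    - [0,0,0,0,0,0]
    - [0,0,0,0,0,0]
    - [0,0,0,0,0,0]
  claw: 0

```text
time_s: 14.38
ee_pos: [0.4416, -0.2177, 0.0282]
ee_rot: [0.999, 0.041, 0.002, 0.001]
ft_force: [0.7, -0.7, -0.7]
opening: 0.151
```

Emit:
apply_moves:
  plan:
    - [0,0,-0.03,0,0,0]
    - [0,0,-0.06,0,0,0]
    - [0,0,-0.09,0,0,0]
    - [0,0,-0.12,0,0,0]
    - [0,0,-0.13,0,0,0]
    - [0,0,-0.13,0,0,0]
    - [0,0,-0.13,0,0,0]

```text
time_s: 14.97
ee_pos: [0.4409, -0.217, 0.1574]
ee_rot: [0.999, 0.041, 0.002, 0.0]
ft_force: [0.6, 0.6, -1.6]
opening: 0.104
```

```bash
python3 - <<'E'
from h import *
s=st();c=camera("wrist");P=cloud(c);save(c,"w4.png")
go([.54,.067,.155],0)
E
```

```text
t 14.97 pos [ 0.4409 -0.217   0.1574] eul [180.   -0.2   4.7] q [0.999 0.041 0.002 0.   ] F [ 0.6  0.6 -1.6] op 0.104 q7 [-0.07  0.57  0.73  1.99 -0.54  0.78 -0.51]
move [0.1224, -0.2746, 0.002] [-0.0007, -0.0011, 0.0815] deg 4.7
```

View pics/w4.png

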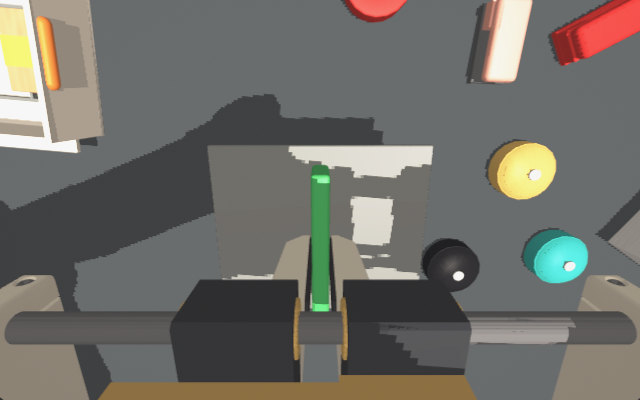

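```bash
cat >> h.py <<'E'
def tray(c,s):
    P=cloud(c);q=s["ee_pos"]
    d=P-q; m=(np.hypot(d[...,0],d[...,1])<.1)&(d[...,2]<-.01)&(d[...,2]>-.045)&(c["range_z"]>0)
    v=np.mgrid[0:400,0:640][0]; m&=(v<275)
    k=P[m]; sp=c["pixels"][m]; g=sp.astype(int); k=k[abs(g[:,1]-g[:,0])<25]
    A=np.c_[k[:,:2]-q[:2],np.ones(len(k))]; z,_,_,_=np.linalg.lstsq(A,k[:,2],rcond=None); r=k[:,2]-A@z; k=k[abs(r)<.003];A=A[abs(r)<.003]; z=np.linalg.lstsq(A,k[:,2],rcond=None)[0]
    print("plate",len(k),"slope deg",np.round(np.degrees(z[:2]),2),"top z rel TCP",round(z[2]-q[2],4))
    x=k[:,0];y=k[:,1]
    print("x",np.round(np.percentile(x,[.5,99.5]),4),"y",np.round(np.percentile(y,[.5,99.5]),4))
    return k
E
python3 - <<'E'
from h import *
s=get_state();c=camera("wrist");tray(c,s)
E
```

```text
plate 23175 slope deg [0.19 0.12] top z rel TCP -0.036
x [0.4103 0.5006] y [-0.2815 -0.1492]
```

Emit:
apply_moves:
  plan:
    - [0,0,0.04,0,0,0]
    - [0,0,0.08,0,0,0]
    - [0,0,0.1,0,0,0]
    - [0,0,0.112,0,0,0]
    - [0,0,0.116,0,0,0]
    - [0,0,0.116,0,0,0]
    - [0,0,0.116,0,0,0]

```text
time_s: 15.65
ee_pos: [0.4404, -0.2176, 0.0408]
ee_rot: [0.999, 0.04, 0.0, -0.0]
ft_force: [0.5, -0.8, -0.7]
opening: 0.102
```

Emit:
apply_moves:
  plan:
    - [0,0,0,0,0,0]
    - [0,0,0,0,0,0]
    - [0,0,0,0,0,0]
    - [0,0,0.014,0,0,0]
    - [0,0,0.014,0,0,0]
    - [0,0,0.014,0,0,0]
  claw: 0.25

```text
time_s: 16.15
ee_pos: [0.4412, -0.2175, 0.0278]
ee_rot: [0.999, 0.04, 0.001, 0.0]
ft_force: [-0.3, -0.2, 1.0]
opening: 0.248
```

Emit:
apply_moves:
  plan:
    - [0,0,0,0,0,0]
    - [0,0,0,0,0,0]
    - [0,0,0,0,0,0]
    - [0,0,0,0,0,0]
    - [0,0,0,0,0,0]
    - [0,0,0,0,0,0]
    - [0,0,0,0,0,0]
    - [0,0,0,0,0,0]
  claw: 0

```text
time_s: 16.82
ee_pos: [0.4418, -0.2179, 0.0285]
ee_rot: [0.999, 0.04, 0.002, 0.001]
ft_force: [-0.5, 0.0, 5.8]
opening: 0.104
```

Emit:
apply_moves:
  plan:
    - [0,0,0,0,0,0]
    - [0,0,0,0,0,0]
    - [0,0,-0.03,0,0,0]
    - [0,0,-0.06,0,0,0]
    - [0,0,-0.09,0,0,0]
    - [0,0,-0.13,0,0,0]
    - [0,0,-0.13,0,0,0]
    - [0,0,-0.13,0,0,0]

```text
time_s: 17.48
ee_pos: [0.442, -0.218, 0.1594]
ee_rot: [0.999, 0.041, 0.003, 0.001]
ft_force: [-0.0, -0.0, -2.1]
opening: 0.105
```

```bash
python3 - <<'E'
from h import *
s=st();c=camera("wrist");k=tray(c,s)
print(cv2.minAreaRect((k[:,:2]*1000).astype(np.float32)))
P=cloud(c);print("fin",rect(P,c,s["ee_pos"][:2],.07,s["ee_pos"][2]-.006,s["ee_pos"][2]+.02,lambda p:(p[...,1]>p[...,0]+40)))
go([.54,.067,.155],0)
E
```

```text
t 17.48 pos [ 0.442  -0.218   0.1594] eul [179.8  -0.4   4.7] q [0.999 0.041 0.003 0.001] F [-0.  -0.  -2.1] op 0.105 q7 [-0.07  0.57  0.74  1.99 -0.55  0.78 -0.5 ]
plate 24004 slope deg [ 0.09 -0.18] top z rel TCP -0.0238
x [0.4193 0.5014] y [-0.2824 -0.1506]
((459.90789794921875, -216.53302001953125), (77.63899230957031, 133.0655975341797), 4.687878131866455)
fin (np.int64(2521), array([ 451.8, -217.2]), array([72. ,  9.6]), 'long-axis deg', 4.3, 'z', np.float64(163.5))
move [0.1218, -0.2751, 0.0031] [0.0005, -0.0036, 0.0816] deg 4.7
```

Emit:
apply_moves:
  plan:
    - [0.121,-0.275,0.003,0,-0.004,0.082]
    - [0.121,-0.275,0.003,0,-0.004,0.082]
    - [0.121,-0.275,0.003,0,-0.004,0.082]
    - [0.121,-0.275,0.003,0,-0.004,0.082]
    - [0.121,-0.275,0.003,0,-0.004,0.082]
    - [0.121,-0.275,0.003,0,-0.004,0.082]
    - [0.121,-0.275,0.003,0,-0.004,0.082]
    - [0.121,-0.275,0.003,0,-0.004,0.082]

```text
time_s: 18.2
ee_pos: [0.5398, 0.0763, 0.1515]
ee_rot: [1.0, 0.006, -0.003, -0.002]
ft_force: [-0.6, 1.1, -2.4]
opening: 0.108
```

Emit:
apply_moves:
  plan:
    - [0,0,0,0,0,0]
    - [0,0,0,0,0,0]
    - [0,0,0,0,0,0]

```text
time_s: 18.45
ee_pos: [0.5383, 0.0638, 0.1543]
ee_rot: [1.0, -0.002, -0.001, 0.001]
ft_force: [-0.7, 0.1, -2.4]
opening: 0.105
```

```bash
python3 - <<'E'
from h import *
s=st();c=camera("wrist");k=tray(c,s)
print(cv2.minAreaRect((k[:,:2]*1000).astype(np.float32)))
P=cloud(c)
m=(P[...,2]>.056)&(P[...,2]<.067)&(P[...,0]>.595)&(P[...,0]<.62)&(abs(P[...,1]-.067)<.1);q=P[m]
if len(q): print("rim +x",np.round(np.percentile(q,[2,50,98],axis=0),4))
go([.5395,.067,.07],0)
E
```

```text
t 18.45 pos [0.5383 0.0638 0.1543] eul [179.8   0.2  -0.3] q [ 1.    -0.002 -0.001  0.001] F [-0.7  0.1 -2.4] op 0.105 q7 [-0.65  0.67  0.8   1.85 -0.61  0.89 -1.13]
plate 24005 slope deg [-0.48 -0.2 ] top z rel TCP -0.0238
x [0.5183 0.5946] y [-0.0016  0.1285]
((555.9576416015625, 63.46245193481445), (132.41981506347656, 77.72097778320312), 89.67733764648438)
rim +x [[ 0.5963 -0.0067  0.0565]
 [ 0.6016  0.064   0.0626]
 [ 0.6038  0.1378  0.0641]]
move [0.0012, -0.0037, 0.0846] [0.0025, 0.0022, -0.0056] deg 0.4
```

Emit:
apply_moves:
  plan:
    - [0.001,-0.0035,0.03,0.002,0.002,-0.006]
    - [0.001,-0.0035,0.05,0.002,0.002,-0.006]
    - [0.001,-0.0035,0.06,0.002,0.002,-0.006]
    - [0.001,-0.0035,0.067,0.002,0.002,-0.006]
    - [0.001,-0.0035,0.074,0.002,0.002,-0.006]
    - [0.001,-0.0035,0.079,0.002,0.002,-0.006]
    - [0.001,-0.0035,0.083,0.002,0.002,-0.006]
    - [0.001,-0.0035,0.083,0.002,0.002,-0.006]

```text
time_s: 19.17
ee_pos: [0.5404, 0.0694, 0.0719]
ee_rot: [1.0, 0.002, 0.001, -0.0]
ft_force: [-0.7, 0.1, -0.6]
opening: 0.107
```

```bash
python3 - <<'E'
from h import *
s=st();c=camera("wrist");save(c,"w5.png");k=tray(c,s);go([.5393,.067,.0685],0)
E
```

```text
t 19.17 pos [0.5404 0.0694 0.0719] eul [-1.8e+02 -1.0e-01  3.0e-01] q [ 1.     0.002  0.001 -0.   ] F [-0.7  0.1 -0.6] op 0.107 q7 [-0.59  0.78  0.68  1.91 -0.74  0.72 -1.03]
plate 17705 slope deg [-2.29  0.46] top z rel TCP -0.0233
x [0.5223 0.6037] y [-0.0046  0.1358]
move [-0.0013, 0.0024, 0.0038] [-0.0007, -0.0017, 0.0047] deg 0.3
```

View pics/w5.png

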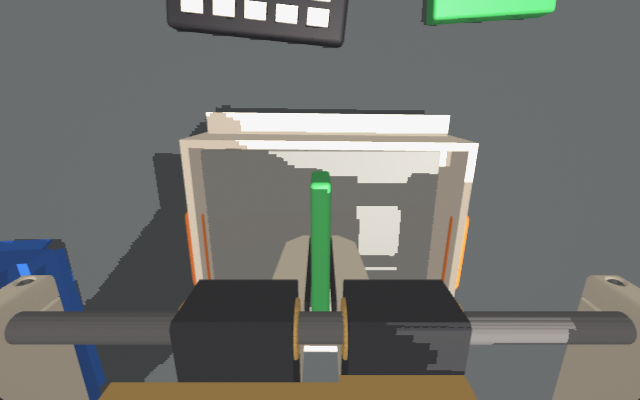

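Emit:
apply_moves:
  plan:
    - [-0.001,0.002,0.001,0,0,0.005]
    - [-0.001,0.002,0.002,0,0,0.005]
    - [-0.001,0.002,0.003,0,0,0.005]
    - [-0.001,0.002,0.003,0,0,0.005]
    - [-0.001,0.002,0.003,0,0,0.005]

```text
time_s: 19.63
ee_pos: [0.5397, 0.0675, 0.0695]
ee_rot: [1.0, -0.0, 0.001, -0.0]
ft_force: [-1.3, -0.3, 1.5]
opening: 0.107
```

Emit:
apply_moves:
  plan:
    - [0,0,0,0,0,0]
    - [0,0,0,0,0,0]
    - [0,0,0,0,0,0]
    - [0,0,0,0,0,0]
    - [0,0,0,0,0,0]
  claw: 0.3

```text
time_s: 20.05
ee_pos: [0.5396, 0.0677, 0.0691]
ee_rot: [1.0, -0.0, 0.001, -0.0]
ft_force: [0.4, 0.3, 0.5]
opening: 0.298
```

Emit:
apply_moves:
  plan:
    - [0,0,-0.02,0,0,0]
    - [0,0,-0.06,0,0,0]
    - [0,0,-0.1,0,0,0]
    - [0,0,-0.13,0,0,0]
    - [0,0,-0.13,0,0,0]
    - [0,0,-0.13,0,0,0]

```text
time_s: 20.55
ee_pos: [0.5402, 0.0675, 0.2007]
ee_rot: [1.0, 0.0, 0.003, -0.001]
ft_force: [-0.7, 0.1, -1.1]
opening: 0.304
```

```bash
python3 - <<'E'
from h import *
s=st();c=camera("wrist");P=cloud(c)
print("fin",rect(P,c,(.54,.067),.06,.06,.085,lambda p:(p[...,1]>p[...,0]+40)))
m=(abs(P[...,0]-.54)<.053)&(abs(P[...,1]-.067)<.062)&(P[...,2]>.03)&(P[...,2]<.055);q=P[m]
A=np.c_[q[:,:2]-[.54,.067],np.ones(len(q))];z=np.linalg.lstsq(A,q[:,2],rcond=None)[0];print("plate slope",np.round(np.degrees(z[:2]),2),"z",z[2],"pct",np.percentile(q[:,2],[1,50,99]))
c=camera("top");P=cloud(c)
for k,a in dict(stap=((.58,-.353),.055,.02,.04),bell=((.477,-.4),.045,.008,.036)).items():print(k,rect(P,c,*a))
go([.582,-.354,.17],93)
E
```

```text
t 20.55 pos [0.5402 0.0675 0.2007] eul [-179.9   -0.3    0. ] q [ 1.     0.     0.003 -0.001] F [-0.7  0.1 -1.1] op 0.304 q7 [-0.69  0.62  0.85  1.8  -0.56  0.97 -1.18]
fin (np.int64(953), array([540.7,  67.4]), array([89. ,  8.6]), 'long-axis deg', 0.1, 'z', np.float64(73.6))
plate slope [-0.03 -0.02] z 0.04574863217967101 pct [0.04409278 0.04574436 0.04740695]
stap (np.int64(177), array([ 582. , -353.3]), array([60.9, 27.1]), 'long-axis deg', 3.1, 'z', np.float64(28.5))
bell (np.int64(267), array([ 476.7, -403.7]), array([52.8, 51.9]), 'long-axis deg', 88.9, 'z', np.float64(23.3))
move [0.0436, 0.422, 0.0274] [-0.0018, -0.0004, -1.623] deg 93.0
```

Emit:
apply_moves:
  plan:
    - [0.044,0.422,0.027,0,0,-1.623]
    - [0.044,0.422,0.027,0,0,-1.623]
    - [0.044,0.422,0.027,0,0,-1.623]
    - [0.044,0.422,0.027,0,0,-1.623]
    - [0.044,0.422,0.027,0,0,-1.623]
    - [0.044,0.422,0.027,0,0,-1.623]
    - [0.044,0.422,0.027,0,0,-1.623]
    - [0.044,0.422,0.027,0,0,-1.623]
  claw: 1

```text
time_s: 21.32
ee_pos: [0.5727, -0.2645, 0.1751]
ee_rot: [0.876, 0.482, -0.0, -0.002]
ft_force: [0.6, 0.2, -0.4]
opening: 0.822
```

Emit:
apply_moves:
  plan:
    - [0,0,0,0,0,0]
    - [0,0,0,0,0,0]

```text
time_s: 21.48
ee_pos: [0.5711, -0.2675, 0.1754]
ee_rot: [0.88, 0.476, -0.001, -0.001]
ft_force: [-0.5, 0.8, -0.1]
opening: 0.964
```

```bash
python3 - <<'E'
from h import *
s=st();go([.582,-.354,.17],93)
E
```

```text
t 21.48 pos [ 0.5711 -0.2675  0.1754] eul [-179.8    0.    56.8] q [ 0.88   0.476 -0.001 -0.001] F [-0.5  0.8 -0.1] op 0.964 q7 [ 0.12  0.69  0.49  1.57 -0.37  0.98  0.15]
move [-0.0665, 0.0565, 0.0052] [-0.0029, -0.0003, -0.6317] deg 36.2
```

Emit:
apply_moves:
  plan:
    - [-0.0665,0.0565,0.005,-0.003,0,-0.632]
    - [-0.0665,0.0565,0.005,-0.003,0,-0.632]
    - [-0.0665,0.0565,0.005,-0.003,0,-0.632]
    - [-0.0665,0.0565,0.005,-0.003,0,-0.632]
    - [-0.0665,0.0565,0.005,-0.003,0,-0.632]
    - [-0.0665,0.0565,0.005,-0.003,0,-0.632]
    - [-0.0665,0.0565,0.005,-0.003,0,-0.632]
    - [-0.0665,0.0565,0.005,-0.003,0,-0.632]

```text
time_s: 22.15
ee_pos: [0.5858, -0.3479, 0.1718]
ee_rot: [0.686, 0.728, 0.002, 0.001]
ft_force: [-0.1, -0.0, -0.7]
opening: 1.0
```

```bash
python3 - <<'E'
from h import *
s=st();c=camera("wrist");P=cloud(c);save(c,"w6.png")
r=rect(P,c,(.582,-.354),.055,.012,.045);print(r);print(rect(P,c,(.582,-.354),.055,.022,.045))
for m in landmark_of("stapler_c",c): print(m["p"],np.round(m["uv"]),np.round(at_z(c,m["uv"],.015),4))
go([r[1][0]/1e3,r[1][1]/1e3,.024],90+r[4])
E
```

```text
t 22.15 pos [ 0.5858 -0.3479  0.1718] eul [ 1.798e+02 -1.000e-01  9.340e+01] q [0.686 0.728 0.002 0.001] F [-0.1 -0.  -0.7] op 1.0 q7 [ 0.34  0.74  0.3   1.41 -0.24  1.03  0.76]
(np.int64(1725), array([ 582.1, -375.4]), array([66.2, 61.4]), 'long-axis deg', -88.1, 'z', np.float64(30.4))
(np.int64(1664), array([ 582.1, -375.4]), array([66.2, 61.4]), 'long-axis deg', -88.1, 'z', np.float64(30.4))
0.63 [329. 269.] [ 0.6008 -0.44    0.015 ]
0.58 [315. 193.] [ 0.5807 -0.3547  0.015 ]
move [-0.0265, -0.0057, 0.1482] [0.0024, -0.0033, 1.5982] deg 91.6
```

View pics/w6.png

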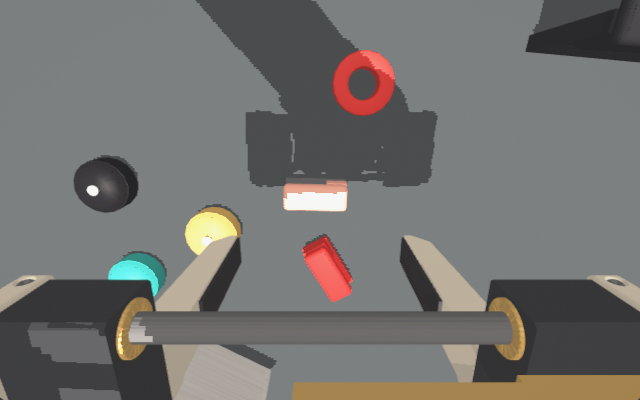

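```bash
python3 - <<'E'
from h import *
s=st();c=camera("wrist");P=cloud(c)
f=lambda p:(p[...,1]>90)
r=rect(P,c,(.582,-.354),.045,.015,.045,f);print(r)
m=(np.hypot(P[...,0]-.582,P[...,1]+.354)<.042)&(P[...,2]>.004)&(P[...,2]<.045)
print(cv2.minAreaRect((P[m][:,:2]*1000).astype(np.float32)))
go([r[1][0]/1e3,r[1][1]/1e3,.024],90+r[4])
E
```

```text
t 22.25 pos [ 0.5857 -0.3487  0.1723] eul [179.8  -0.   93.5] q [0.685 0.728 0.002 0.001] F [0.3 0.3 0.4] op 0.999 q7 [ 0.34  0.74  0.3   1.41 -0.24  1.03  0.76]
(np.int64(1710), array([ 581.4, -355.7]), array([61.5, 26.6]), 'long-axis deg', 2.0, 'z', np.float64(30.4))
((581.3646850585938, -354.6781311035156), (61.44588088989258, 28.577224731445312), 1.9471832513809204)
move [-0.0065, -0.0052, 0.1484] [0.0038, -0.0003, 0.0258] deg 1.5
```

Emit:
apply_moves:
  plan:
    - [-0.006,-0.005,0.1,0,0,0.026]
    - [-0.006,-0.005,0.1,0,0,0.026]
    - [-0.006,-0.005,0.1,0,0,0.026]
    - [-0.006,-0.005,0.14,0,0,0.026]
    - [-0.006,-0.005,0.148,0,0,0.026]
    - [-0.006,-0.005,0.148,0,0,0.026]
    - [-0.006,-0.005,0.148,0,0,0.026]

```text
time_s: 22.88
ee_pos: [0.5816, -0.356, 0.0249]
ee_rot: [0.695, 0.719, 0.001, 0.001]
ft_force: [0.4, -0.1, -0.7]
opening: 1.002
```

Emit:
apply_moves:
  plan:
    - [0,0,0,0,0,0]
    - [0,0,0,0,0,0]
    - [0,0,0,0,0,0]
    - [0,0,0,0,0,0]
    - [0,0,0,0,0,0]
    - [0,0,0,0,0,0]
    - [0,0,0,0,0,0]
    - [0,0,0,0,0,0]
  claw: 0

```text
time_s: 23.55
ee_pos: [0.5816, -0.3562, 0.0251]
ee_rot: [0.695, 0.719, 0.002, 0.002]
ft_force: [-0.4, 1.0, 2.6]
opening: 0.664
```

Emit:
apply_moves:
  plan:
    - [0,0,-0.04,0,0,0]
    - [0,0,-0.08,0,0,0]
    - [0,0,-0.12,0,0,0]
    - [0,0,-0.16,0,0,0]
    - [0,0,-0.16,0,0,0]
    - [0,0,-0.16,0,0,0]
    - [0,0,-0.16,0,0,0]

```text
time_s: 24.13
ee_pos: [0.5798, -0.3553, 0.1833]
ee_rot: [0.695, 0.719, 0.001, 0.0]
ft_force: [-0.5, -0.4, -3.3]
opening: 0.663
```

```bash
python3 - <<'E'
from h import *
s=st()
go([.54,.102,.185],90)
E
```

```text
t 24.13 pos [ 0.5798 -0.3553  0.1833] eul [ 1.799e+02 -1.000e-01  9.200e+01] q [0.695 0.719 0.001 0.   ] F [-0.5 -0.4 -3.3] op 0.663 q7 [ 0.35  0.73  0.31  1.4  -0.24  1.05  0.75]
move [0.4585, -0.0238, -0.0009] [0.0021, -0.0019, 0.035] deg 2.0
```

Emit:
apply_moves:
  plan:
    - [0.3,-0.0155,0,0,0,0.035]
    - [0.3,-0.0155,0,0,0,0.035]
    - [0.3,-0.0155,0,0,0,0.035]
    - [0.3,-0.0155,0,0,0,0.035]
    - [0.3,-0.0155,0,0,0,0.035]
    - [0.3,-0.0155,0,0,0,0.035]
    - [0.3,-0.0155,0,0,0,0.035]
    - [0.3,-0.0155,0,0,0,0.035]

```text
time_s: 24.8
ee_pos: [0.5524, -0.0457, 0.1814]
ee_rot: [0.703, 0.711, 0.002, -0.004]
ft_force: [0.0, 0.1, -2.4]
opening: 0.664
```

Emit:
apply_moves:
  plan:
    - [0.158,-0.004,0,0,0,0]
    - [0.158,-0.004,0,0,0,0]
    - [0.158,-0.004,0,0,0,0]
    - [0.158,-0.004,0,0,0,0]
    - [0.158,-0.004,0,0,0,0]
    - [0.158,-0.004,0,0,0,0]
    - [0.158,-0.004,0,0,0,0]

```text
time_s: 25.38
ee_pos: [0.5496, 0.1002, 0.1828]
ee_rot: [0.707, 0.707, -0.0, 0.001]
ft_force: [0.4, -1.2, -1.9]
opening: 0.667
```

```bash
python3 - <<'E'
from h import *
s=st();c=camera("wrist");P=cloud(c)
p=s["ee_pos"]
print(rect(P,c,p[:2],.045,p[2]-.01,p[2]+.015,lambda q:(q[...,0]>q[...,2]+10)&(q[...,0]>120)))
go([.5405,.104,.12],90)
E
```

```text
t 25.38 pos [0.5496 0.1002 0.1828] eul [1.8e+02 1.0e-01 9.0e+01] q [ 0.707  0.707 -0.     0.001] F [ 0.4 -1.2 -1.9] op 0.667 q7 [-0.45  0.55  0.36  1.77 -0.24  0.86  0.02]
(np.int64(7079), array([549.6, 101.1]), array([88.2, 26.5]), 'long-axis deg', -0.4, 'z', np.float64(188.1))
move [0.005, -0.0096, 0.0632] [0.0015, 0.0021, -0.0024] deg 0.2
```

Emit:
apply_moves:
  plan:
    - [0.0035,-0.0096,0.03,0.001,0.002,-0.002]
    - [0.0035,-0.0096,0.063,0.001,0.002,-0.002]
    - [0.0035,-0.0096,0.063,0.001,0.002,-0.002]
    - [0.0035,-0.0096,0.063,0.001,0.002,-0.002]
    - [0.0035,-0.0096,0.063,0.001,0.002,-0.002]

```text
time_s: 25.85
ee_pos: [0.5427, 0.1031, 0.1226]
ee_rot: [0.707, 0.707, 0.002, 0.001]
ft_force: [0.2, 0.3, -1.4]
opening: 0.667
```

```bash
python3 - <<'E'
from h import *
s=st();go([.5405,.1035,.0715],90)
E
```

```text
t 25.85 pos [0.5427 0.1031 0.1226] eul [ 1.797e+02 -1.000e-01  9.000e+01] q [0.707 0.707 0.002 0.001] F [ 0.2  0.3 -1.4] op 0.667 q7 [-0.43  0.62  0.32  1.85 -0.29  0.71  0.05]
move [0.0003, -0.0024, 0.0511] [0.0053, -0.0015, -0.0005] deg 0.3
```

Emit:
apply_moves:
  plan:
    - [0.0005,-0.002,0.02,0.004,0,0]
    - [0.0005,-0.002,0.035,0.004,0,0]
    - [0.0005,-0.002,0.043,0.004,0,0]
    - [0.0005,-0.002,0.048,0.004,0,0]
    - [0.0005,-0.002,0.051,0.004,0,0]
    - [0.0005,-0.002,0.051,0.004,0,0]
    - [0.0005,-0.002,0.051,0.004,0,0]

```text
time_s: 26.43
ee_pos: [0.5403, 0.1052, 0.0713]
ee_rot: [0.706, 0.708, 0.001, -0.001]
ft_force: [-0.4, -0.2, -0.4]
opening: 0.665
```

Emit:
apply_moves:
  plan:
    - [0,0,0,0,0,0]
    - [0,0,0,0,0,0]
    - [0,0,0,0,0,0]
    - [0,0,0,0,0,0]
  claw: 0.78

```text
time_s: 26.77
ee_pos: [0.5399, 0.1053, 0.071]
ee_rot: [0.706, 0.708, 0.001, -0.001]
ft_force: [0.0, 0.0, 0.8]
opening: 0.776
```

Emit:
apply_moves:
  plan:
    - [0,0,-0.02,0,0,0]
    - [0,0,-0.06,0,0,0]
    - [0,0,-0.1,0,0,0]
    - [0,0,-0.13,0,0,0]
    - [0,0,-0.13,0,0,0]
    - [0,0,-0.13,0,0,0]

```text
time_s: 27.27
ee_pos: [0.5407, 0.1051, 0.2026]
ee_rot: [0.706, 0.708, 0.003, 0.0]
ft_force: [0.4, 0.6, -0.6]
opening: 0.781
```

```bash
python3 - <<'E'
from h import *
s=st();c=camera("wrist");P=cloud(c)
print(rect(P,c,(.54,.104),.035,.062,.09))
c=camera("top");P=cloud(c)
print("bell",rect(P,c,(.477,-.404),.06,.008,.036))
go([.477,-.404,.17],90)
go([.477,-.404,.17],70)
E
```

```text
t 27.27 pos [0.5407 0.1051 0.2026] eul [179.8  -0.2  90.1] q [0.706 0.708 0.003 0.   ] F [ 0.4  0.6 -0.6] op 0.781 q7 [-0.47  0.52  0.37  1.77 -0.23  0.89  0.  ]
(np.int64(2174), array([540.3, 103.3]), array([66.2, 63.8]), 'long-axis deg', 47.4, 'z', np.float64(75.2))
bell (np.int64(265), array([ 477.1, -403.3]), array([52.4, 51. ]), 'long-axis deg', 16.1, 'z', np.float64(23.2))
move [-0.509, -0.0629, 0.0289] [-0.0025, -0.0021, 0.0023] deg 0.2
move [-0.509, -0.0629, 0.0289] [-0.0028, -0.0016, 0.3514] deg 20.1
```

Emit:
apply_moves:
  plan:
    - [-0.3,-0.037,0.015,0,0,0]
    - [-0.3,-0.037,0.015,0,0,0]
    - [-0.3,-0.037,0.015,0,0,0]
    - [-0.3,-0.037,0.015,0,0,0]
    - [-0.3,-0.037,0.015,0,0,0]
    - [-0.3,-0.037,0.015,0,0,0]
    - [-0.3,-0.037,0.015,0,0,0]
    - [-0.3,-0.037,0.015,0,0,0]
  claw: 1

```text
time_s: 28.03
ee_pos: [0.4996, -0.2035, 0.1834]
ee_rot: [0.71, 0.704, -0.003, -0.001]
ft_force: [-0.8, -0.5, -0.4]
opening: 1.001
```

Emit:
apply_moves:
  plan:
    - [-0.209,-0.026,0.014,0,0,0]
    - [-0.209,-0.026,0.014,0,0,0]
    - [-0.209,-0.026,0.014,0,0,0]
    - [-0.209,-0.026,0.014,0,0,0]
    - [-0.209,-0.026,0.014,0,0,0]
    - [-0.209,-0.026,0.014,0,0,0]
    - [-0.209,-0.026,0.014,0,0,0]
    - [-0.209,-0.026,0.014,0,0,0]

```text
time_s: 28.7
ee_pos: [0.4773, -0.4027, 0.1686]
ee_rot: [0.706, 0.708, 0.001, -0.003]
ft_force: [0.9, 0.6, -0.9]
opening: 1.0
```

```bash
python3 - <<'E'
from h import *
s=st();c=camera("wrist");P=cloud(c)
f=lambda p:(p[...,0]>p[...,2]+40)&(p[...,1]>p[...,2]+30)
r=rect(P,c,(.477,-.404),.06,.004,.045,f);print(r)
m=(np.hypot(P[...,0]-.477,P[...,1]+.404)<.05)&(P[...,2]>.004)&f(c["pixels"].astype(int));q=P[m]
print("enclosing",cv2.minEnclosingCircle((q[:,:2]*1000).astype(np.float32)),"top",np.percentile(q[:,2],99))
t=q[q[:,2]>np.percentile(q[:,2],90)];print("dome",t[:,:2].mean(0))
go([.477,-.404,.023],90)
E
```

```text
t 28.7 pos [ 0.4773 -0.4027  0.1686] eul [-179.8   -0.3   90.1] q [ 0.706  0.708  0.001 -0.003] F [ 0.9  0.6 -0.9] op 1.0 q7 [ 0.47  0.67  0.33  1.59 -0.26  0.94  0.9 ]
(np.int64(2220), array([ 475.7, -406.3]), array([53.1, 53.1]), 'long-axis deg', -23.4, 'z', np.float64(25.2))
enclosing ((486.5671081542969, -399.54302978515625), 39.4426383972168) top 0.265247300755339
dome [ 0.49532228 -0.38071003]
move [-0.0032, -0.0009, 0.146] [-0.0022, -0.0057, 0.0041] deg 0.4
```

Emit:
apply_moves:
  plan:
    - [-0.004,-0.0015,0.1,-0.002,-0.005,0]
    - [-0.004,-0.0015,0.1,-0.002,-0.005,0]
    - [-0.004,-0.0015,0.1,-0.002,-0.005,0]
    - [-0.004,-0.0015,0.135,-0.002,-0.005,0]
    - [-0.004,-0.0015,0.145,-0.002,-0.005,0]
    - [-0.004,-0.0015,0.145,-0.002,-0.005,0]
    - [-0.004,-0.0015,0.145,-0.002,-0.005,0]

```text
time_s: 29.33
ee_pos: [0.4769, -0.4065, 0.0258]
ee_rot: [0.706, 0.709, -0.0, 0.001]
ft_force: [0.5, 1.0, 0.2]
opening: 1.003
```

Emit:
apply_moves:
  plan:
    - [0,0,0,0,0,0]
    - [0,0,0,0,0,0]
    - [0,0,0,0,0,0]
    - [0,0,0,0,0,0]
    - [0,0,0,0,0,0]
    - [0,0,0,0,0,0]
    - [0,0,0,0,0,0]
    - [0,0,0,0,0,0]
  claw: 0

```text
time_s: 30.0
ee_pos: [0.4761, -0.4079, 0.0257]
ee_rot: [0.706, 0.708, -0.001, 0.002]
ft_force: [0.2, 1.0, 1.5]
opening: 0.573
```

Emit:
apply_moves:
  plan:
    - [0,0,0,0,0,0]
    - [0,0,-0.03,0,0,0]
    - [0,0,-0.07,0,0,0]
    - [0,0,-0.11,0,0,0]
    - [0,0,-0.16,0,0,0]
    - [0,0,-0.16,0,0,0]
    - [0,0,-0.16,0,0,0]
    - [0,0,-0.16,0,0,0]

```text
time_s: 30.67
ee_pos: [0.4753, -0.4065, 0.1844]
ee_rot: [0.706, 0.708, -0.0, 0.0]
ft_force: [-0.0, 1.0, -3.3]
opening: 0.57
```

```bash
python3 - <<'E'
from h import *
s=st();c=camera("wrist");save(c,"w7.png",(120,80,520,400),1.2)
go([.54,.033,.185],90)
E
```

```text
t 30.67 pos [ 0.4753 -0.4065  0.1844] eul [-1.80e+02  1.00e-01  9.01e+01] q [ 0.706  0.708 -0.     0.   ] F [-0.   1.  -3.3] op 0.57 q7 [ 0.47  0.65  0.35  1.58 -0.25  0.96  0.9 ]
move [0.4387, 0.0662, -0.0018] [-0.0022, -0.0007, 0.0022] deg 0.2
```

View pics/w7.png

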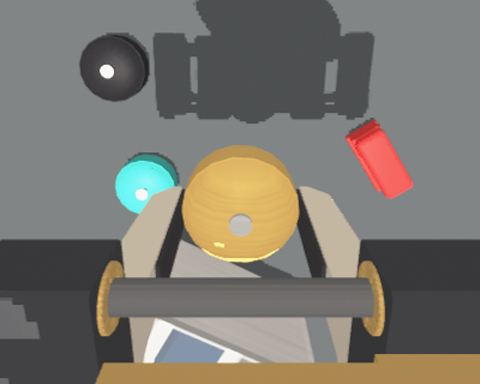

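Emit:
apply_moves:
  plan:
    - [0.25,0.038,-0.005,0,0,0]
    - [0.25,0.038,-0.005,0,0,0]
    - [0.25,0.038,-0.005,0,0,0]
    - [0.25,0.038,-0.005,0,0,0]
    - [0.25,0.038,-0.005,0,0,0]
    - [0.25,0.038,-0.005,0,0,0]
    - [0.25,0.038,-0.005,0,0,0]
    - [0.25,0.038,-0.005,0,0,0]

```text
time_s: 31.38
ee_pos: [0.5128, -0.1518, 0.1869]
ee_rot: [0.703, 0.711, -0.001, -0.002]
ft_force: [0.0, -1.3, -1.9]
opening: 0.573
```

Emit:
apply_moves:
  plan:
    - [0.186,0.028,0.003,0,0,0]
    - [0.186,0.028,0.003,0,0,0]
    - [0.186,0.028,0.003,0,0,0]
    - [0.186,0.028,0.003,0,0,0]
    - [0.186,0.028,0.003,0,0,0]
    - [0.186,0.028,0.003,0,0,0]
    - [0.186,0.028,0.003,0,0,0]
    - [0.186,0.028,0.003,0,0,0]

```text
time_s: 32.05
ee_pos: [0.5402, 0.026, 0.1851]
ee_rot: [0.708, 0.707, -0.002, 0.001]
ft_force: [-0.5, -1.5, -1.9]
opening: 0.569
```

Emit:
apply_moves:
  plan:
    - [0,0,0,0,0,0]
    - [0,0,0,0,0,0]

```text
time_s: 32.22
ee_pos: [0.5406, 0.0262, 0.186]
ee_rot: [0.708, 0.706, -0.001, 0.002]
ft_force: [-0.0, -0.2, -1.9]
opening: 0.575
```

```bash
python3 - <<'E'
from h import *
s=st();c=camera("wrist");P=cloud(c);p=s["ee_pos"]
f=lambda p:(p[...,0]>p[...,2]+40)&(p[...,1]>p[...,2]+30)
m=(np.hypot(P[...,0]-p[0],P[...,1]-p[1])<.04)&(abs(P[...,2]-p[2])<.04)&f(c["pixels"].astype(int));q=P[m];q=q[(abs(q[:,0]-p[0])<.025)]
print("bell rel",np.round(np.percentile(q-p,[1,50,99],axis=0),4))
go([.5405,.03,.11],90);go([.5405,.03,.072],90)
E
```

```text
t 32.22 pos [0.5406 0.0262 0.186 ] eul [180.    0.2  89.9] q [ 0.708  0.706 -0.001  0.002] F [-0.  -0.2 -1.9] op 0.575 q7 [-0.34  0.53  0.37  1.82 -0.24  0.84  0.15]
bell rel [[-0.024  -0.0195 -0.0219]
 [-0.0003  0.01   -0.0006]
 [ 0.0235  0.028   0.0033]]
move [0.0036, -0.0003, 0.0762] [0.0009, 0.0037, -0.0014] deg 0.2
move [0.0037, -0.0004, 0.1142] [0.0009, 0.0037, -0.0014] deg 0.2
```

Emit:
apply_moves:
  plan:
    - [0.003,0,0.04,0,0.003,0]
    - [0.003,0,0.07,0,0.003,0]
    - [0.003,0,0.095,0,0.003,0]
    - [0.003,0,0.105,0,0.003,0]
    - [0.003,0,0.11,0,0.003,0]
    - [0.003,0,0.114,0,0.003,0]
    - [0.003,0,0.114,0,0.003,0]
    - [0.003,0,0.114,0,0.003,0]

```text
time_s: 32.93
ee_pos: [0.5421, 0.0313, 0.0735]
ee_rot: [0.706, 0.708, 0.001, 0.001]
ft_force: [-0.1, 0.7, -1.7]
opening: 0.572
```

```bash
python3 - <<'E'
from h import *
s=st();go([.5405,.029,.071],90)
E
```

```text
t 32.93 pos [0.5421 0.0313 0.0735] eul [179.8  -0.   90.1] q [0.706 0.708 0.001 0.001] F [-0.1  0.7 -1.7] op 0.572 q7 [-0.28  0.69  0.29  1.91 -0.33  0.59  0.22]
move [-0.0023, -0.0017, 0.0025] [0.0039, -0.0002, 0.0017] deg 0.2
```

Emit:
apply_moves:
  plan:
    - [-0.002,-0.0015,0.001,0.003,0,0]
    - [-0.002,-0.0015,0.002,0.003,0,0]
    - [-0.002,-0.0015,0.002,0.003,0,0]
    - [-0.002,-0.0015,0.002,0.003,0,0]

```text
time_s: 33.27
ee_pos: [0.5398, 0.0294, 0.0707]
ee_rot: [0.706, 0.708, -0.0, -0.0]
ft_force: [-0.7, -0.6, -0.8]
opening: 0.577
```

Emit:
apply_moves:
  plan:
    - [0,0,0,0,0,0]
    - [0,0,0,0,0,0]
    - [0,0,0,0,0,0]
    - [0,0,0,0,0,0]
  claw: 0.72

```text
time_s: 33.6
ee_pos: [0.5399, 0.0296, 0.0705]
ee_rot: [0.706, 0.708, -0.0, -0.0]
ft_force: [-0.2, 0.4, -0.7]
opening: 0.719
```

Emit:
apply_moves:
  plan:
    - [0,0,-0.02,0,0,0]
    - [0,0,-0.06,0,0,0]
    - [0,0,-0.1,0,0,0]
    - [0,0,-0.14,0,0,0]
    - [0,0,-0.14,0,0,0]
    - [0,0,-0.14,0,0,0]

```text
time_s: 34.1
ee_pos: [0.5414, 0.0294, 0.2128]
ee_rot: [0.706, 0.708, 0.002, 0.001]
ft_force: [0.2, 0.8, 0.3]
opening: 0.723
```

```bash
python3 - <<'E'
from h import *
s=st();c=camera("wrist");P=cloud(c);save(c,"w8.png")
m=(np.hypot(P[...,0]-.54,P[...,1]-.03)<.03)&(P[...,2]>.047)&(P[...,2]<.09);print("bell z",np.percentile(P[m][:,2],[5,50,99]))
c=camera("top");P=cloud(c)
print("lid",rect(P,c,(.446,.345),.15,.042,.058));print("rib",rect(P,c,(.446,.345),.15,.062,.08))
go([.446,.345,.22],2.8)
E
```

```text
t 34.1 pos [0.5414 0.0294 0.2128] eul [ 1.797e+02 -1.000e-01  9.010e+01] q [0.706 0.708 0.002 0.001] F [0.2 0.8 0.3] op 0.723 q7 [-0.35  0.49  0.39  1.78 -0.23  0.9   0.14]
bell z [0.06132211 0.07024941 0.07601497]
lid (np.int64(2491), array([446.8, 346.3]), array([157. , 139.4]), 'long-axis deg', -87.1, 'z', np.float64(50.1))
rib (np.int64(116), array([446.7, 345.4]), array([69.6, 12.5]), 'long-axis deg', -86.8, 'z', np.float64(73.6))
move [0.3155, -0.0924, -0.01] [-0.003, 0.0023, 1.5242] deg 87.3
```

View pics/w8.png

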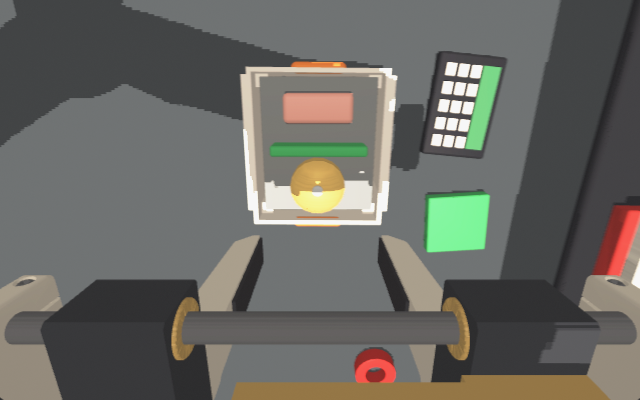

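```bash
python3 - <<'E'
from h import *
go([.446,.344,.215],93)
E
```

```text
move [0.3145, -0.0924, -0.005] [-0.0034, -0.0004, -0.0501] deg 2.9
```

Emit:
apply_moves:
  plan:
    - [0.3145,-0.092,-0.005,-0.003,0,-0.05]
    - [0.3145,-0.092,-0.005,-0.003,0,-0.05]
    - [0.3145,-0.092,-0.005,-0.003,0,-0.05]
    - [0.3145,-0.092,-0.005,-0.003,0,-0.05]
    - [0.3145,-0.092,-0.005,-0.003,0,-0.05]
    - [0.3145,-0.092,-0.005,-0.003,0,-0.05]
    - [0.3145,-0.092,-0.005,-0.003,0,-0.05]
    - [0.3145,-0.092,-0.005,-0.003,0,-0.05]
  claw: 0.5

```text
time_s: 34.87
ee_pos: [0.4445, 0.3463, 0.2132]
ee_rot: [0.688, 0.726, -0.002, -0.0]
ft_force: [0.5, 0.1, 0.1]
opening: 0.5
```

Emit:
apply_moves:
  plan:
    - [0,0,0,0,0,0]
    - [0,0,0,0,0,0]
    - [0,0,0,0,0,0]

```text
time_s: 35.12
ee_pos: [0.4467, 0.3426, 0.2137]
ee_rot: [0.689, 0.725, -0.002, 0.001]
ft_force: [0.1, -0.2, -0.3]
opening: 0.499
```

```bash
python3 - <<'E'
from h import *
s=st();c=camera("wrist");P=cloud(c)
r=rect(P,c,(.446,.345),.1,.06,.085,lambda p:(p[...,0]>p[...,2]+60));print(r)
print(rect(P,c,(.446,.345),.1,.047,.056))
go([r[1][0]/1e3,r[1][1]/1e3,.072],(r[4])%180)
E
```

```text
t 35.12 pos [0.4467 0.3426 0.2137] eul [-179.9    0.2   93. ] q [ 0.689  0.725 -0.002  0.001] F [ 0.1 -0.2 -0.3] op 0.499 q7 [-0.93  0.52  0.36  1.72 -0.22  0.94 -0.43]
(np.int64(906), array([445.6, 345.2]), array([69.2, 11.6]), 'long-axis deg', -87.3, 'z', np.float64(74.6))
(np.int64(18700), array([445.4, 344.3]), array([155.4, 139.5]), 'long-axis deg', -87.0, 'z', np.float64(50.8))
move [0.0039, -0.0015, 0.1422] [-0.0005, 0.0028, 0.0026] deg 0.2
```

Emit:
apply_moves:
  plan:
    - [0.0025,-0.0015,0.08,0,0.003,0.002]
    - [0.0025,-0.0015,0.08,0,0.003,0.002]
    - [0.0025,-0.0015,0.11,0,0.003,0.002]
    - [0.0025,-0.0015,0.13,0,0.003,0.002]
    - [0.0025,-0.0015,0.141,0,0.003,0.002]
    - [0.0025,-0.0015,0.141,0,0.003,0.002]
    - [0.0025,-0.0015,0.141,0,0.003,0.002]

```text
time_s: 35.75
ee_pos: [0.4467, 0.3451, 0.0747]
ee_rot: [0.69, 0.724, 0.002, -0.0]
ft_force: [1.0, 1.0, -0.1]
opening: 0.503
```

Emit:
apply_moves:
  plan:
    - [0,0,0,0,0,0]
    - [0,0,0,0,0,0]
    - [0,0,0,0,0,0]
    - [0,0,0,0,0,0]
    - [0,0,0,0,0,0]
    - [0,0,0,0,0,0]
    - [0,0,0,0,0,0]
    - [0,0,0,0,0,0]
  claw: 0

```text
time_s: 36.42
ee_pos: [0.4458, 0.3464, 0.0749]
ee_rot: [0.689, 0.725, 0.002, -0.001]
ft_force: [-0.3, 0.1, 3.4]
opening: 0.121
```

Emit:
apply_moves:
  plan:
    - [0,0,0,0,0,0]
    - [0,0,0,0,0,0]
    - [0,0,0,0,0,0]
    - [0,0,-0.03,0,0,0]
    - [0,0,-0.06,0,0,0]
    - [0,0,-0.09,0,0,0]
    - [0,0,-0.12,0,0,0]
    - [0,0,-0.12,0,0,0]

```text
time_s: 37.08
ee_pos: [0.4487, 0.3473, 0.1996]
ee_rot: [0.689, 0.724, 0.007, 0.0]
ft_force: [1.2, -0.3, -2.6]
opening: 0.132
```

```bash
python3 - <<'E'
from h import *
s=st();c=camera("wrist");P=cloud(c);p=s["ee_pos"];save(c,"w9.png")
for lo,hi in ((-.026,-.015),):
    print(rect(P,c,p[:2],.12,p[2]+lo,p[2]+hi,lambda q:(q[...,2]>q[...,0]+50)))
m=(np.hypot(P[...,0]-p[0],P[...,1]-p[1])<.08)&(abs(P[...,2]-p[2]+.021)<.012);
m&=(lambda q:(q[...,2]>q[...,0]+50))(c["pixels"].astype(int));q=P[m]
A=np.c_[q[:,:2]-p[:2],np.ones(len(q))];z=np.linalg.lstsq(A,q[:,2],rcond=None)[0];print("slope",np.round(np.degrees(z[:2]),2),"top rel TCP",z[2]-p[2])
print("rib",rect(P,c,p[:2],.1,p[2]-.01,p[2]+.02,lambda p:(p[...,0]>p[...,2]+60)))
go([.54,.067,.195],90)
E
```

```text
t 37.08 pos [0.4487 0.3473 0.1996] eul [179.4  -0.5  92.8] q [0.689 0.724 0.007 0.   ] F [ 1.2 -0.3 -2.6] op 0.132 q7 [-0.93  0.54  0.36  1.74 -0.24  0.89 -0.42]
(np.int64(35413), array([448.5, 345.4]), array([155.4, 139.7]), 'long-axis deg', -87.2, 'z', np.float64(175.6))
slope [0.5  0.31] top rel TCP -0.02413696764078907
rib (np.int64(2484), array([447.9, 349.5]), array([63.1, 11.7]), 'long-axis deg', -86.8, 'z', np.float64(199.3))
move [-0.2839, 0.0788, 0.0004] [0.0062, -0.0066, 0.0499] deg 2.9
```

Emit:
apply_moves:
  plan:
    - [-0.284,0.079,0,0.006,-0.006,0.05]
    - [-0.284,0.079,0,0.006,-0.006,0.05]
    - [-0.284,0.079,0,0.006,-0.006,0.05]
    - [-0.284,0.079,0,0.006,-0.006,0.05]
    - [-0.284,0.079,0,0.006,-0.006,0.05]
    - [-0.284,0.079,0,0.006,-0.006,0.05]
    - [-0.284,0.079,0,0.006,-0.006,0.05]
    - [-0.284,0.079,0,0.006,-0.006,0.05]

```text
time_s: 37.8
ee_pos: [0.5397, 0.0541, 0.1922]
ee_rot: [0.712, 0.702, -0.006, 0.002]
ft_force: [0.1, -1.6, -2.0]
opening: 0.131
```

Emit:
apply_moves:
  plan:
    - [0,0,0,0,0,0]
    - [0,0,0,0,0,0]
    - [0,0,0,0,0,0]
    - [0,0,0,0,0,0]

```text
time_s: 38.13
ee_pos: [0.5378, 0.0685, 0.1927]
ee_rot: [0.706, 0.708, -0.003, -0.002]
ft_force: [0.5, 0.4, -3.1]
opening: 0.131
```

```bash
cat >> h.py <<'E'
def lid():
    s=st();c=camera("wrist");P=cloud(c);p=s["ee_pos"];b=lambda q:(q[...,2]>q[...,0]+50)
    r=rect(P,c,p[:2],.12,p[2]-.032,p[2]-.015,b);print("lid",r)
    m=(np.hypot(P[...,0]-p[0],P[...,1]-p[1])<.08)&(abs(P[...,2]-p[2]+.022)<.014)&b(c["pixels"].astype(int));q=P[m]
    A=np.c_[q[:,:2]-p[:2],np.ones(len(q))];z=np.linalg.lstsq(A,q[:,2],rcond=None)[0];print("slope",np.round(np.degrees(z[:2]),2),"top rel TCP",round(z[2]-p[2],4),"lower edge z",round(z[2]-.05,4))
    return s,c,r
E
python3 - <<'E'
from h import *
s,c,r=lid();p=s["ee_pos"]
t=p+np.array([.540-r[1][0]/1e3,.067-r[1][1]/1e3,0]);t[2]=.16
go(t,90+s_ if False else 90)
E
```

```text
t 38.13 pos [0.5378 0.0685 0.1927] eul [-1.796e+02  1.000e-01  9.020e+01] q [ 0.706  0.708 -0.003 -0.002] F [ 0.5  0.4 -3.1] op 0.131 q7 [-0.41  0.52  0.37  1.8  -0.23  0.87  0.07]
lid (np.int64(35479), array([537. ,  66.1]), array([155.9, 139.8]), 'long-axis deg', -89.8, 'z', np.float64(168.5))
slope [-0.46 -0.43] top rel TCP -0.0241 lower edge z 0.1187
move [0.0011, 0.003, 0.033] [-0.0062, 0.0023, 0.0037] deg 0.4
```

Emit:
apply_moves:
  plan:
    - [0.001,0.003,0.015,-0.006,0.002,0.004]
    - [0.001,0.003,0.033,-0.006,0.002,0.004]
    - [0.001,0.003,0.033,-0.006,0.002,0.004]
    - [0.001,0.003,0.033,-0.006,0.002,0.004]
    - [0.001,0.003,0.033,-0.006,0.002,0.004]

```text
time_s: 38.6
ee_pos: [0.5419, 0.0677, 0.1613]
ee_rot: [0.708, 0.706, 0.001, 0.001]
ft_force: [-0.2, -1.1, -2.0]
opening: 0.124
```

```bash
python3 - <<'E'
from h import *
s,c,r=lid();p=s["ee_pos"];P=cloud(c)
m=(P[...,2]>.05)&(P[...,2]<.067)&(abs(P[...,0]-.54)<.08)&(abs(P[...,1]-.067)<.1)&(c["pixels"].min(-1)>90);print("visible tub rim",m.sum(), np.round(np.percentile(P[m],[1,99],axis=0),4).tolist() if m.sum() else "")
go([.5408,.0692,.13],90)
c=camera("scene");save(c,"s2.png",(240,120,420,260),4)
E
```

```text
t 38.6 pos [0.5419 0.0677 0.1613] eul [179.9   0.   89.8] q [0.708 0.706 0.001 0.001] F [-0.2 -1.1 -2. ] op 0.124 q7 [-0.39  0.56  0.35  1.83 -0.26  0.79  0.09]
lid (np.int64(35497), array([541.4,  65.4]), array([155.7, 140.2]), 'long-axis deg', 89.9, 'z', np.float64(137.0))
slope [ 0.05 -0.35] top rel TCP -0.0241 lower edge z 0.0872
visible tub rim 0 
move [0.0017, -0.0015, 0.0316] [0.0029, 0.0007, -0.0031] deg 0.2
```

View pics/s2.png

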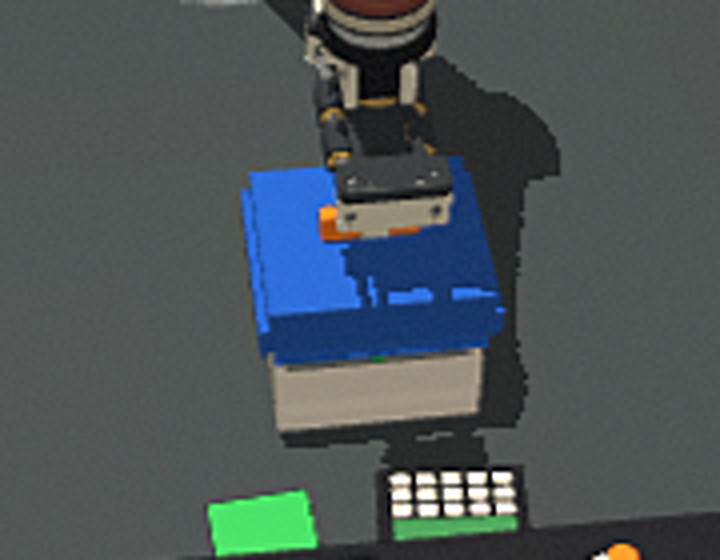

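Emit:
apply_moves:
  plan:
    - [0.0015,-0.0014,0.008,0.002,0,-0.003]
    - [0.0015,-0.0014,0.014,0.002,0,-0.003]
    - [0.0015,-0.0014,0.02,0.002,0,-0.003]
    - [0.0015,-0.0014,0.02,0.002,0,-0.003]
    - [0.0015,-0.0014,0.025,0.002,0,-0.003]
    - [0.0015,-0.0014,0.03,0.002,0,-0.003]
    - [0.0015,-0.0014,0.035,0.002,0,-0.003]
    - [0.0015,-0.0014,0.035,0.002,0,-0.003]

```text
time_s: 39.37
ee_pos: [0.5402, 0.0684, 0.1248]
ee_rot: [0.708, 0.707, -0.001, 0.0]
ft_force: [0.8, -1.0, -2.0]
opening: 0.123
```

```bash
python3 - <<'E'
from h import *
s,c,r=lid();go([.5408,.0692,.116],90)
E
```

```text
t 39.37 pos [0.5402 0.0684 0.1248] eul [-1.799e+02  1.000e-01  8.990e+01] q [ 0.708  0.707 -0.001  0.   ] F [ 0.8 -1.  -2. ] op 0.123 q7 [-0.38  0.61  0.33  1.87 -0.29  0.71  0.11]
lid (np.int64(35506), array([539.5,  66. ]), array([156., 140.]), 'long-axis deg', 89.8, 'z', np.float64(100.5))
slope [-0.12 -0.41] top rel TCP -0.0241 lower edge z 0.0507
move [0.0008, 0.0006, 0.0092] [-0.0012, 0.0012, -0.0013] deg 0.1
```

Lower edge is at 50.7 mm, below the 62 mm rim with no contact force, so the lid is over the walls. I continue down.

Emit:
apply_moves:
  plan:
    - [0.0008,0.0005,0.003,0,0,0]
    - [0.0008,0.0005,0.006,0,0,0]
    - [0.0008,0.0005,0.009,0,0,0]
    - [0.0008,0.0005,0.009,0,0,0]

```text
time_s: 39.75
ee_pos: [0.5414, 0.069, 0.1168]
ee_rot: [0.708, 0.707, -0.0, 0.001]
ft_force: [0.7, -0.4, 1.7]
opening: 0.127
```

Emit:
apply_moves:
  plan:
    - [0,0,0.002,0,0,0]
    - [0,0,0.004,0,0,0]
    - [0,0,0.005,0,0,0]
    - [0,0,0.005,0,0,0]

```text
time_s: 40.08
ee_pos: [0.541, 0.069, 0.1112]
ee_rot: [0.707, 0.707, -0.001, 0.0]
ft_force: [1.9, -1.2, -2.5]
opening: 0.13
```

```bash
python3 - <<'E'
from h import *
s,c,r=lid();go([.5408,.0692,.106],90)
E
```

```text
t 40.08 pos [0.541  0.069  0.1112] eul [-1.80e+02  1.00e-01  8.99e+01] q [ 0.707  0.707 -0.001  0.   ] F [ 1.9 -1.2 -2.5] op 0.13 q7 [-0.37  0.63  0.32  1.88 -0.3   0.68  0.12]
lid (np.int64(35447), array([540.5,  66.8]), array([155.5, 139.8]), 'long-axis deg', 89.9, 'z', np.float64(86.8))
slope [ 0.02 -0.53] top rel TCP -0.0241 lower edge z 0.0371
move [0.0001, -0.0002, 0.0052] [-0.0002, 0.0015, -0.001] deg 0.1
```

Emit:
apply_moves:
  plan:
    - [0,0,0.002,0,0,0]
    - [0,0,0.004,0,0,0]
    - [0,0,0.005,0,0,0]
    - [0,0,0.005,0,0,0]

```text
time_s: 40.47
ee_pos: [0.5399, 0.0689, 0.1068]
ee_rot: [0.708, 0.707, -0.001, -0.001]
ft_force: [-1.5, -2.2, 2.1]
opening: 0.127
```

Emit:
apply_moves:
  plan:
    - [0,0,0.001,0,0,0]
    - [0,0,0.002,0,0,0]
    - [0,0,0.002,0,0,0]

```text
time_s: 40.72
ee_pos: [0.5399, 0.0689, 0.1067]
ee_rot: [0.708, 0.707, -0.001, -0.001]
ft_force: [-6.2, -2.2, 14.7]
opening: 0.129
```

```bash
python3 - <<'E'
from h import *
s,c,r=lid()
E
```

```text
t 40.72 pos [0.5399 0.0689 0.1067] eul [-179.9    0.    89.9] q [ 0.708  0.707 -0.001 -0.001] F [-6.2 -2.2 14.7] op 0.129 q7 [-0.37  0.64  0.31  1.88 -0.3   0.67  0.12]
lid (np.int64(35545), array([539.2,  66.7]), array([155.6, 139.9]), 'long-axis deg', 89.8, 'z', np.float64(82.5))
slope [-0.05 -0.23] top rel TCP -0.024 lower edge z 0.0326
```

Emit:
apply_moves:
  plan:
    - [0,0,0,0,0,0]
    - [0,0,-0.001,0,0,0]
    - [0,0,-0.002,0,0,0]
    - [0,0,-0.002,0,0,0]
    - [0,0,-0.002,0,0,0]
  claw: 0.45

```text
time_s: 41.18
ee_pos: [0.5406, 0.0698, 0.1064]
ee_rot: [0.707, 0.707, -0.001, -0.0]
ft_force: [-0.1, -0.3, 0.2]
opening: 0.42
```

Emit:
apply_moves:
  plan:
    - [0,0,-0.02,0,0,0]
    - [0,0,-0.06,0,0,0]
    - [0,0,-0.1,0,0,0]
    - [0,0,-0.12,0,0,0]
    - [0,0,-0.12,0,0,0]
    - [0,0,-0.12,0,0,0]

```text
time_s: 41.68
ee_pos: [0.5412, 0.0697, 0.2275]
ee_rot: [0.707, 0.707, 0.0, 0.001]
ft_force: [0.4, 0.3, -0.9]
opening: 0.451
```

```bash
python3 - <<'E'
from h import *
s=st();c=camera("wrist");P=cloud(c);b=lambda q:(q[...,2]>q[...,0]+50)
print(rect(P,c,(.54,.067),.12,.07,.1,b))
m=(np.hypot(P[...,0]-.54,P[...,1]-.067)<.07)&(abs(P[...,2]-.085)<.01)&b(c["pixels"].astype(int));q=P[m]
A=np.c_[q[:,:2]-[.54,.067],np.ones(len(q))];z=np.linalg.lstsq(A,q[:,2],rcond=None)[0];print("slope",np.round(np.degrees(z[:2]),2),"top z",z[2])
for n in("wrist","top"):
  c=camera(n);P=cloud(c)
  p=c["pixels"].astype(int);o=(p[...,0]>p[...,2]+90)&(p[...,0]>p[...,1]+50)&(np.hypot(P[...,0]-.54,P[...,1]-.067)<.11)
  for sg in(1,-1):
    mm=o&((P[...,1]-.067)*sg>.06);print(n,sg,mm.sum(),np.round(np.percentile(P[mm],[2,50,98],axis=0),3).tolist() if mm.sum() else "")
save(camera("wrist"),"w10.png")
E
```

```text
t 41.68 pos [0.5412 0.0697 0.2275] eul [179.9   0.   90. ] q [0.707 0.707 0.    0.001] F [ 0.4  0.3 -0.9] op 0.451 q7 [-0.43  0.48  0.39  1.75 -0.22  0.95  0.05]
(np.int64(19513), array([539.3,  67.1]), array([154.7, 139.2]), 'long-axis deg', 89.8, 'z', np.float64(82.7))
slope [-0.03 -0.09] top z 0.0826952963273231
wrist 1 10 [[0.54, 0.153, 0.374], [0.54, 0.153, 0.374], [0.54, 0.153, 0.374]]
wrist -1 0 
top 1 0 
top -1 0
```

View pics/w10.png

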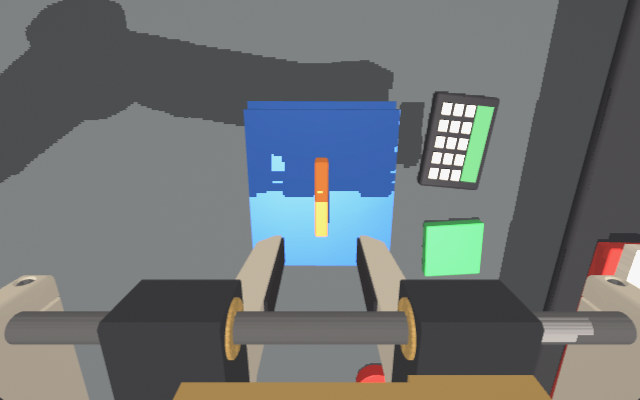

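```bash
python3 - <<'E'
from h import *
c=camera("top");P=cloud(c)
for k,a in dict(tape=((.619,-.247),.045,.01,.03),notes=((.705,-.025),.06,.01,.03),calc=((.694,.108),.08,.01,.03),red=((.599,-.433),.045,.015,.04),turq=((.391,-.461),.045,.008,.04),black=((.371,-.354),.045,.008,.04)).items(): print(k,rect(P,c,*a))
c=camera("scene");P=cloud(c);b=lambda q:(q[...,2]>q[...,0]+50);print("lid scene",rect(P,c,(.54,.067),.12,.07,.1,b))
print(len(masks_of("carton0_c",c)),[(round(m["p"],2),np.round(m["uv"])) for m in masks_of("carton0_c",c)])
sign_off();st()
E
```

```text
tape (np.int64(209), array([ 620.1, -245.2]), array([55. , 53.6]), 'long-axis deg', -45.8, 'z', np.float64(19.4))
notes (np.int64(458), array([705.9, -26.3]), array([70.6, 69.1]), 'long-axis deg', 3.7, 'z', np.float64(14.7))
calc None
red (np.int64(180), array([ 600.9, -437.3]), array([63.6, 25.5]), 'long-axis deg', -56.5, 'z', np.float64(28.6))
turq (np.int64(271), array([ 390.2, -463.6]), array([52.3, 52.1]), 'long-axis deg', 54.0, 'z', np.float64(23.4))
black (np.int64(271), array([ 371.1, -356.6]), array([52. , 51.6]), 'long-axis deg', -28.1, 'z', np.float64(23.3))
lid scene (np.int64(1799), array([539.9,  66.3]), array([155.5, 144.9]), 'long-axis deg', 89.7, 'z', np.float64(80.6))
0 []
the job is handed in; nothing more can be done
the job is handed in; nothing more can be done
```

I packed the tub in the order asked and handed the job in at about 42 s. Both cartons present (there was no third) lie flat in the two outer compartments. The tray sits level on the posts, with the rose-gold stapler on the +y side of the fin and the brass bell upright on the -y side.

**Lid:** it met a stop under about 15 N at the home height. After release it stayed level, with its top measured at 82.7 mm against 82 mm expected. My other height readings were also 0.5–0.8 mm high, so I take it as fully home.

**Checks that failed or could not be made:**
- **Catches:** the lid hides them, so I inferred both are sprung out from the lid's height and the stop, not from seeing them.
- **Tray:** it slipped 12 mm in the grip on the first lift, because the fingers had not finished closing. I set it back down, gripped it again, and it held.
- **Calculator:** the final top-view reading gave nothing for it, probably because the arm was in the way. The last wrist picture shows it beside the tub, but I did not re-measure its position.
- **Other bystanders:** tape, notes and the look-alikes read within a few millimetres of where they started. I did not re-measure the mug, cork or punch.

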